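# Clip and nest the washed staining pots

## Task

Put the washed staining pots away by colour: push the spring jaw of each clip back with a pot of the clip's own colour, stand the pot on the plate between the jaw and the lip and let go, so that the jaw closes on its foot and keeps it there. Nest all the other pots of that colour upright and fully down in it, one inside the other, and leave the tip box and the reagent bottle where they are.

Things in the scene. Friction and masses are not known exactly. Their poses are not given: they have to be found in the camera images.
- clip_purple: fixed spring clip for purple pots: aluminium plate 140 x 70 x 6 mm, steel V lip, purple sliding jaw, spring block with purple strip. Origin on the bench under the seat centre; z up; x points from lip through seat to jaw. Plate x -45 to 95, y -35 to 35 mm. Lip on the -x side, out to x -37 mm, top at z 14 mm. Spring block x 73 to 93 mm, up to z 35 mm
- clip_purple_seat (a point): centre of the purple clip's seat, on the plate's top, 6 mm above the clip's origin; axes as the clip. The underside centre of a clipped pot comes to lie here: its 42 mm foot stands on the plate, touching the V lip (8 mm higher than the plate) on one side and the jaw on the other
- jaw_purple (a joint): spring jaw of the purple clip, m: 0 = shut, empty (its face at x 7 mm of the clip, 28 mm from the lip); 0.014 = closed on a seated pot's foot; 0.028 = fully open. It slides to the clip's +x to open; the spring (3.6 N at 0, 5.3 at 0.014, 7 at 0.028) drives it, and a pot let go before it, back to the lip. Jaw 14 mm thick, 56 wide, from z 8 to 32 mm
- clip_green: fixed spring clip for green pots: aluminium plate 140 x 70 x 6 mm, steel V lip, green sliding jaw, spring block with green strip. Origin on the bench under the seat centre; z up; x points from lip through seat to jaw. Plate x -45 to 95, y -35 to 35 mm. Lip on the -x side, out to x -37 mm, top at z 14 mm. Spring block x 73 to 93 mm, up to z 35 mm
- clip_green_seat (a point): centre of the green clip's seat, on the plate's top, 6 mm above the clip's origin; axes as the clip. The underside centre of a clipped pot comes to lie here: its 42 mm foot stands on the plate, touching the V lip (8 mm higher than the plate) on one side and the jaw on the other
- jaw_green (a joint): spring jaw of the green clip, m: 0 = shut, empty (its face at x 7 mm of the clip, 28 mm from the lip); 0.014 = closed on a seated pot's foot; 0.028 = fully open. It slides to the clip's +x to open; the spring (3.6 N at 0, 5.3 at 0.014, 7 at 0.028) drives it, and a pot let go before it, back to the lip. Jaw 14 mm thick, 56 wide, from z 8 to 32 mm
- clip_orange: fixed spring clip for orange pots: aluminium plate 140 x 70 x 6 mm, steel V lip, orange sliding jaw, spring block with orange strip. Origin on the bench under the seat centre; z up; x points from lip through seat to jaw. Plate x -45 to 95, y -35 to 35 mm. Lip on the -x side, out to x -37 mm, top at z 14 mm. Spring block x 73 to 93 mm, up to z 35 mm
- clip_orange_seat (a point): centre of the orange clip's seat, on the plate's top, 6 mm above the clip's origin; axes as the clip. The underside centre of a clipped pot comes to lie here: its 42 mm foot stands on the plate, touching the V lip (8 mm higher than the plate) on one side and the jaw on the other
- jaw_orange (a joint): spring jaw of the orange clip, m: 0 = shut, empty (its face at x 7 mm of the clip, 28 mm from the lip); 0.014 = closed on a seated pot's foot; 0.028 = fully open. It slides to the clip's +x to open; the spring (3.6 N at 0, 5.3 at 0.014, 7 at 0.028) drives it, and a pot let go before it, back to the lip. Jaw 14 mm thick, 56 wide, from z 8 to 32 mm
- purple_1: purple round open pot, 94 mm tall, about 110 g; all pots have one shape. Origin: centre of the underside; z up its axis. Foot 42 mm across up to 30 mm, shoulder 51 mm across at 37 to 46 mm, above it a hollow collar 60 mm across (55 inside) to the rim. Floor of the hollow 50 mm above the underside: a nested pot stands 50 mm higher, 2 mm play all round. May be absent
- purple_2: purple round open pot, 94 mm tall, about 110 g; all pots have one shape. Origin: centre of the underside; z up its axis. Foot 42 mm across up to 30 mm, shoulder 51 mm across at 37 to 46 mm, above it a hollow collar 60 mm across (55 inside) to the rim. Floor of the hollow 50 mm above the underside: a nested pot stands 50 mm higher, 2 mm play all round. May be absent
- purple_3: purple round open pot, 94 mm tall, about 110 g; all pots have one shape. Origin: centre of the underside; z up its axis. Foot 42 mm across up to 30 mm, shoulder 51 mm across at 37 to 46 mm, above it a hollow collar 60 mm across (55 inside) to the rim. Floor of the hollow 50 mm above the underside: a nested pot stands 50 mm higher, 2 mm play all round. May be absent
- green_1: green round open pot, 94 mm tall, about 110 g; all pots have one shape. Origin: centre of the underside; z up its axis. Foot 42 mm across up to 30 mm, shoulder 51 mm across at 37 to 46 mm, above it a hollow collar 60 mm across (55 inside) to the rim. Floor of the hollow 50 mm above the underside: a nested pot stands 50 mm higher, 2 mm play all round. May be absent
- green_2: green round open pot, 94 mm tall, about 110 g; all pots have one shape. Origin: centre of the underside; z up its axis. Foot 42 mm across up to 30 mm, shoulder 51 mm across at 37 to 46 mm, above it a hollow collar 60 mm across (55 inside) to the rim. Floor of the hollow 50 mm above the underside: a nested pot stands 50 mm higher, 2 mm play all round. May be absent
- green_3: green round open pot, 94 mm tall, about 110 g; all pots have one shape. Origin: centre of the underside; z up its axis. Foot 42 mm across up to 30 mm, shoulder 51 mm across at 37 to 46 mm, above it a hollow collar 60 mm across (55 inside) to the rim. Floor of the hollow 50 mm above the underside: a nested pot stands 50 mm higher, 2 mm play all round. May be absent
- orange_1: orange round open pot, 94 mm tall, about 110 g; all pots have one shape. Origin: centre of the underside; z up its axis. Foot 42 mm across up to 30 mm, shoulder 51 mm across at 37 to 46 mm, above it a hollow collar 60 mm across (55 inside) to the rim. Floor of the hollow 50 mm above the underside: a nested pot stands 50 mm higher, 2 mm play all round. May be absent
- orange_2: orange round open pot, 94 mm tall, about 110 g; all pots have one shape. Origin: centre of the underside; z up its axis. Foot 42 mm across up to 30 mm, shoulder 51 mm across at 37 to 46 mm, above it a hollow collar 60 mm across (55 inside) to the rim. Floor of the hollow 50 mm above the underside: a nested pot stands 50 mm higher, 2 mm play all round. May be absent
- tip_box: bystander: purple box of clear pipette tips, 85 x 120 mm, 64 mm tall with the tips; origin at the centre of its underside
- reagent: bystander: closed reagent bottle with green cap, 64 mm in diameter, 130 mm tall; origin at the centre of its underside

How it is judged:
By the outcome, as a careful person would: the job done as asked, in the order asked, and still so for the second after the job is handed in, with the robot touching nothing.
Of purple_2, purple_3, green_2, green_3, orange_2 only 3 to 5 are there at a start; the rules pass over those that are not, and their reading is None.
At some moment in a run one of purple_1, purple_2, purple_3, green_1, green_2, green_3, orange_1, orange_2 may be knocked a few centimetres aside while the robot is not near it.
It also fails if it takes over 210 s, if anything falls off the work surface, if the arm or the gripper's body presses on something with over 40 N, if the wrist force passes 120 N, or if a joint passes its speed limit or range.

## Robot

A 6-joint arm with a two-finger parallel gripper is mounted at the origin on the work surface. World frame = base frame: x ahead of the robot, y to its left, z up, the work surface at z = 0. Lengths are in m, angles in degrees, forces in N, time in s.
With the tool pointing down it reaches from about 0.4 to 0.825 m from the base axis. Payload 7 kg.
Tool frame: the origin (TCP) lies midway between the tips of the shut fingers; the grasp point (between the pads) lies 19 mm behind it; z points along the fingers, y is the direction in which the jaws open and shut (so a half turn about z gives the same grasp; the last joint's range is limited). The gripper opens to 88 mm and grips with 3 to 60 N. Pads are 19 mm wide; open, the fingers measure 130 mm over their backs; the gripper's body (78 mm by 193 mm) begins 47 mm behind the grasp point.
Start: joints at [-50.529, 20.546, 0.682, 0, -70.136, -16.507], TCP at [0.263, -0.621, 0.227] pointing down, gripper open.
Joint ranges: [-176.03, 176.03], [-82.01, 121.73], [-58.28, 71.71], [-173.87, 95.51], [-174.79, -0.11], [-173.66, 173.66]. Speed limits (degrees/s): [136.94, 136.94, 172.46, 180, 180, 180].

## Interface

Orientations are given as [roll, pitch, yaw] about the fixed x, y, z axes, in that order (R = Rz(yaw) Ry(pitch) Rx(roll)).
In Python, from plant import get_state, capture, get_calibration, close_job, boxes_of, cut_out gives the robot as it stands.
- The arm moves only by the tool apply_moves, never from a script. Its argument "commands" is a list of rows, each an object with "grip": the closure, from 0 (fully open) to 1 (shut); "slide": the shift along the tool's x, y, z in m, a list of three; "roll": the turn about the tool's z in degrees. In form: [{"grip": grip, "slide": [x, y, z], "roll": roll}, ...]. A call has 1 to 5 rows; each row is the pose to reach, as a shift and turn from the pose commanded when the call began, along the tool's axes at that moment; what a row does not reach only later rows make up. A row lasts 1/8 s, in which the tool goes at most 62.5 mm and 10.7 degrees, less where a joint would pass 70% of its speed; a pose out of reach is approached as far as the arm can. A call with a gripper value outside its range is refused whole. The fingers move at their own pace and stop on an object; "grip_force" is the grip in N (left out, the last holds). Time passes only in rows, so rows that repeat a pose let the fingers close. It gives the time, the measured TCP pose, the force and the opening at its end, in the units of the state.
- get_state(): the state, without advancing time (a new reading comes with each control period).
- capture(name): name is "scene" or "top" or "wrist"; returns (picture, depth): 420x560x3 uint8, red, green, blue; 420x560 float32, m along the optical axis (not along the pixel's ray), 0 where there is no reading.
- get_calibration(name): a dict with "mtx" (3x3 intrinsics, pixels), "R" (3x3) and "t" (3): a world point X has camera coordinates R X + t. Camera axes: x right, y down, z forward; pixel columns grow to the right and rows downward; lengths in m; the calibration is good to about 2 mm. The wrist camera is an equidistant fisheye: a pixel r from the principal point sees the ray r / f radians off the axis. A picture is of the moment at which its call begins: read the wrist's pose just before it. get_calibration takes no time and is no camera call; for the wrist camera it gives the pose at the moment of the call.
- close_job(): hands the job in, once; it reports no verdict.
Trained networks look in the newest picture that a camera, given by its name, has taken for a name from the list of things; names that differ only in an ending like _2 or _b are one class to them, and where a whole thing is asked for, a point or a joint stands for the part that bears it (a point fixed in the world has none). Each returns a list of dicts, best first, with "score" (0 to 1); they miss things now and then, are a little off and sometimes report something else, mostly with a low value. They report only what shows in the picture. A call takes as long as a camera call.
- boxes_of(name, camera): "position" ([x, y, z] in m, in the coordinates of the camera as it stood for that picture, good to about 4 mm: the middle of the surface that is visible of it).
- cut_out(name, camera): "mask" (420x560 bool, what is visible of it).
The state is a dict: "time_s": time; "joints": joint angles; "qd": joint speeds; "joint_torque": joint torques, N m; "tcp_pos": TCP position; "eef_rot": TCP orientation; "contact_force": force on the tool from outside, world axes, zero at the start; "moment": the same for the moment, N m; "gripper_width": finger opening in m.
Only numpy, scipy, OpenCV 4.12 (cv2) and the standard library are available. Lean on these libraries where they do the work, as an engineer would, in place of code of your own. Each camera call takes 0.05 s, during which the arm holds its last target.

## Working session

There is one attempt and no reset: what is moved stays moved. The work goes in short steps, Python scripts to look and compute and a tool call to move; the robot and the scene stay as the last step left them, time stands still between calls to the robot, and variables do not carry over. Pictures are saved under pics/ and viewed, and the job is handed in when it is done.

Besides the shell and the picture viewer there is one more tool, called after ">>>" as name(argument=value, ...) on one line, values as JSON. apply_moves: Moves the arm, as the interface text tells. Its arguments: {"type":"object","properties":{"commands":{"type":"array"},"grip_force":{"type":"number"}},"required":["commands"]}

```bash
ls; mkdir -p pics
python3 - <<'E'
from plant import *
import cv2
s=get_state(); print(s)
for n in ["scene","top","wrist"]:
    p,d=capture(n); cv2.imwrite(f"pics/{n}0.png",p[:,:,::-1])
    c=get_calibration(n); print(n,c)
E
```

```text
pics
{'time_s': 0.0, 'joints': array([-5.05294171e+01,  2.05906688e+01,  6.33717921e-01, -1.94789129e-02,
       -7.01370767e+01, -1.65078367e+01]), 'qd': array([-0.07488906, -0.01606213,  0.01443576, -0.04456943, -0.01967384,
       -0.04774743]), 'joint_torque': array([-3.28103924e-04, -5.82713020e+01,  2.93043941e+01,  6.99712202e+00,
        6.59991187e-03, -1.79769040e-04]), 'tcp_pos': array([ 0.26312487, -0.62106314,  0.22563294]), 'eef_rot': array([ 1.79904645e+02, -9.16340551e-03, -1.57043880e+02]), 'contact_force': array([0.0874518 , 0.65501177, 0.6623735 ]), 'moment': array([-0.01914611, -0.01226548,  0.0074379 ]), 'gripper_width': 0.08770396746779399}
scene {'mtx': array([[388.87895945,   0.        , 282.8428859 ],
       [  0.        , 388.87895945, 209.30338621],
       [  0.        ,   0.        ,   1.        ]]), 'R': array([[ 0.64089125,  0.7675519 , -0.01106781],
       [ 0.44069861, -0.3797038 , -0.81339398],
       [-0.62852458,  0.51641951, -0.58160789]]), 't': array([-0.3208977 , -0.20290981,  1.39036062])}
top {'mtx': array([[417.25253527,   0.        , 283.1639872 ],
       [  0.        , 417.25253527, 212.9582632 ],
       [  0.        ,   0.        ,   1.        ]]), 'R': array([[ 0.02367354, -0.99966629, -0.01033788],
       [-0.98055541, -0.02120344, -0.19509358],
       [ 0.19480928,  0.01475542, -0.98073015]]), 't': array([-0.00605622,  0.52060974,  0.91353738])}
wrist {'mtx': array([[325.1922621 ,   0.        , 274.85524376],
       [  0.        , 325.1922621 , 207.10961825],
       [  0.        ,   0.        ,   1.        ]]), 'R': array([[-0.38927156,  0.92112015,  0.00230813],
       [ 0.89030126,  0.37560215,  0.25746202],
       [ 0.23628651,  0.10227757, -0.96628566]]), 't': array([ 0.67443057, -0.03333735,  0.39045551])}
```

View pics/scene0.png

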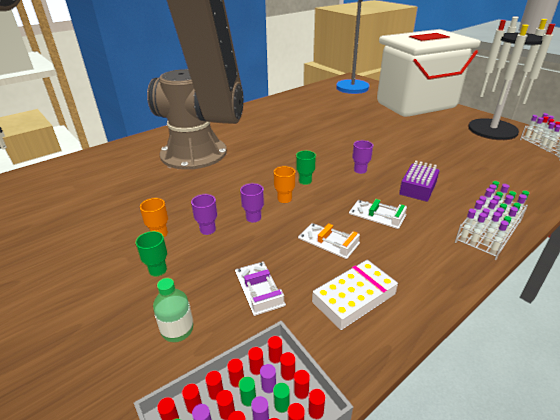

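View pics/top0.png

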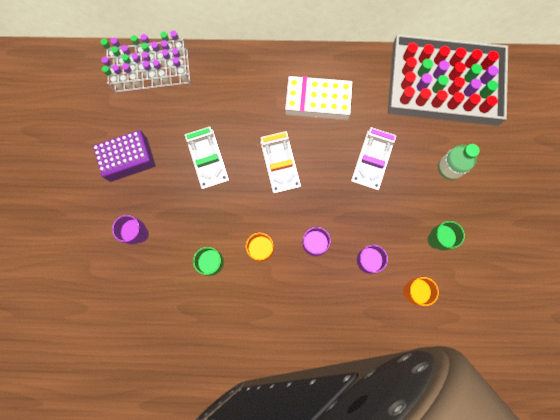

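View pics/wrist0.png

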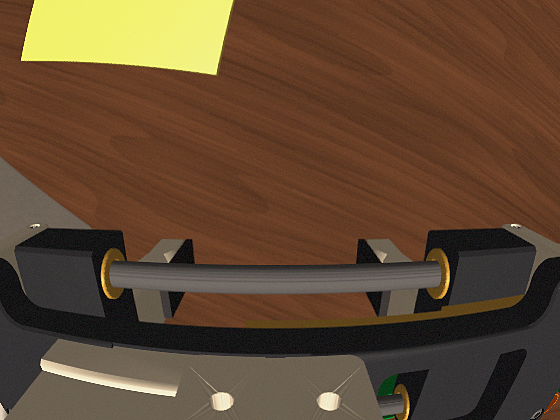

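The pictures show seven upright pots. In the top view, purple is at (126,229), (316,241) and (372,259), green at (207,261) and (450,235), orange at (259,246) and (423,291). The clips sit near (207,158) green, (280,162) orange and (374,158) purple, with their jaws on the far side. Next I'll localise everything.

```bash
cat > h.py <<'E'
from plant import *
import numpy as np, cv2
from scipy.optimize import least_squares
from scipy.spatial.transform import Rotation as Rn
def cloud(cam,d,c=None):
    c=c or get_calibration(cam); K=c["mtx"]
    v,u=np.mgrid[0:d.shape[0],0:d.shape[1]].astype(float)
    x=(u-K[0,2])/K[0,0]; y=(v-K[1,2])/K[1,1]
    P=np.stack([x*d,y*d,d],-1)
    return (P-c["t"])@c["R"]
def hue(p,col):
    h=cv2.cvtColor(p,cv2.COLOR_RGB2HSV).astype(int); H,S,V=h[...,0],h[...,1],h[...,2]
    r={"purple":(128,160),"green":(55,85),"orange":(10,24)}[col]
    return (H>=r[0])&(H<=r[1])&(S>110)&(V>60)
def circ(xy,r=None):
    c0=np.median(xy,0)
    f=lambda q: np.hypot(*(xy-q[:2]).T)-(q[2] if r is None else r)
    q0=[*c0,.03] if r is None else c0
    return least_squares(f,q0,loss="soft_l1",f_scale=.002).x
def pots(cam="top",verbose=True):
    """pots by colour network masks + depth: rim circle"""
    p,d=capture(cam); W=cloud(cam,d); out={}
    for col in ["purple","green","orange"]:
        L=[]
        for m in cut_out(col+"_1",cam):
            if m["score"]<.3: continue
            k=m["mask"]&(d>0); P=W[k]
            if len(P)<80: continue
            zt=np.percentile(P[:,2],97)
            k=np.abs(P[:,2]-zt)<.006; Q=P[k][:,:2]
            q=circ(Q)
            L.append((np.round(q,4),round(zt,4),round(m["score"],2),len(P)))
        out[col]=L
        if verbose:
            for l in L: print(cam,col,l)
    return out
def go(xyz=None,yaw=None,s=None):
    """slide and roll from measured pose"""
    s=s or get_state(); R=Rn.from_euler("xyz",s["eef_rot"],degrees=True).as_matrix()
    if xyz is not None: print("slide",np.round(R.T@(np.array(xyz)-s["tcp_pos"]),4))
    if yaw is not None:
        cur=np.degrees(np.arctan2(R[1,1],R[0,1]))  # heading of tool y
        dd=(yaw-cur+90)%180-90; print("roll",round(-dd,2),"(cur y heading %.1f)"%cur)
    print("t",s["time_s"],"tcp",np.round(s["tcp_pos"],4),"rot",np.round(s["eef_rot"],2),"j6",round(s["joints"][5],1),"w",round(s["gripper_width"],4))
E
python3 - <<'E'
from h import *
pots("top"); pots("scene")
p,d=capture("top"); W=cloud("top",d)
for n in ["clip_purple","clip_green","clip_orange","tip_box","reagent"]:
    for m in cut_out(n,"top"):
        if m["score"]<.3: continue
        P=W[m["mask"]&(d>0)]
        print(n,round(m["score"],2),len(P),np.round(P.mean(0),4),np.round(P.min(0),3),np.round(P.max(0),3))
        if 'clip' in n:
            k=(P[:,2]<.06)&(P[:,2]>.0); ii=np.argwhere(m["mask"]);
            r=cv2.minAreaRect(P[k][:,:2].astype(np.float32)); print(r, np.round(np.histogram(P[:,2],bins=np.arange(-.01,.06,.005))[0]))
g=W[300:330,100:180];print("bench z",np.median(W[200:220,20:90,2]),np.median(W[330:350,100:180,2]))
E
```

```text
top purple (array([ 0.4178, -0.1923,  0.0285]), np.float64(0.096), 0.81, 728)
top purple (array([ 0.454 , -0.069 ,  0.0283]), np.float64(0.096), 0.79, 599)
top purple (array([0.4718, 0.3505, 0.0285]), np.float64(0.0951), 0.67, 817)
top green (array([ 0.4736, -0.3597,  0.0286]), np.float64(0.0962), 0.95, 840)
top green (array([0.405 , 0.1675, 0.0284]), np.float64(0.0956), 0.78, 694)
top orange (array([0.4386, 0.055 , 0.0284]), np.float64(0.0958), 0.98, 631)
top orange (array([ 0.3509, -0.2973,  0.0283]), np.float64(0.0964), 0.93, 755)
top orange (array([0.6605, 0.3961, 0.0354]), np.float64(0.0661), 0.44, 2041)
top orange (array([ 0.4736, -0.3597,  0.0286]), np.float64(0.0962), 0.35, 853)
scene purple (array([ 0.4179, -0.1917,  0.0287]), np.float64(0.0929), 0.9, 861)
scene purple (array([0.4723, 0.3517, 0.0283]), np.float64(0.0922), 0.84, 557)
scene purple (array([ 0.4546, -0.0683,  0.0284]), np.float64(0.0925), 0.74, 704)
scene green (array([0.4053, 0.1684, 0.0283]), np.float64(0.0922), 0.85, 529)
scene green (array([ 0.4735, -0.3588,  0.0286]), np.float64(0.0929), 0.61, 1058)
scene o
[... 684 characters left out ...]
8 0.0173 0.0153] [ 0.583 -0.033 -0.   ] [0.736 0.067 0.041]
((0.662716805934906, 0.017997656017541885), (0.1513904631137848, 0.07016953825950623), 14.94242000579834) [  0   1 132 757 117  62 115  91 224  91   2   0   0]
clip_orange 0.65 629 [ 0.457  -0.0702  0.0617] [ 0.425 -0.098 -0.003] [ 0.494 -0.04   0.098]
((0.4539402723312378, -0.0675947368144989), (0.057283442467451096, 0.05648636072874069), 76.56116485595703) [  0   2   3   0   0   0   0   0   0   0   0  93 314]
tip_box 0.71 2118 [0.6538 0.3896 0.048 ] [ 0.601  0.327 -0.003] [0.728 0.489 0.068]
reagent 0.74 1042 [ 0.6468 -0.3922  0.0792] [ 0.622 -0.475 -0.004] [ 0.72  -0.37   0.136]
bench z 0.0005238946376827761 0.0006978178402085263
```

```bash
cat > clips.py <<'E'
from h import *
res={}
acc={}
for cam in ["top","scene"]:
    p,d=capture(cam); W=cloud(cam,d)
    for col in ["purple","green","orange"]:
        ms=[m for m in cut_out("clip_"+col,cam)]
        m=max(ms,key=lambda m:m["score"]*(np.median(W[m["mask"]&(d>0)][:,0])>.56))
        k=cv2.dilate(m["mask"].astype(np.uint8),np.ones((5,5)))>0
        P=W[k&(d>0)]; acc[(cam,col)]=P
        if cam=="scene": P=P.copy(); 
        def show(tag,Q):
            best=None
            for th in np.arange(-30,30,.25):
                t=np.radians(th); a=Q[:,:2]@[np.cos(t),np.sin(t)]; b=Q[:,:2]@[-np.sin(t),np.cos(t)]
                e=np.percentile(b,[1,99]); f=np.percentile(a,[.5,99.5])
                if best is None or e[1]-e[0]<best[0]: best=(e[1]-e[0],th,e,f)
            w,th,e,f=best; t=np.radians(th); u=np.array([np.cos(t),np.sin(t)]); v=np.array([-u[1],u[0]])
            o=u*(f.mean()-.025)+v*e.mean()
            print(cam,col,tag,"th",th,"w",round(w,4),"L",round(f[1]-f[0],4),"o(mid)",np.round(o,4),"from lip end",np.round(u*(f[0]+.045)+v*e.mean(),4),"far end",np.round(u*(f[1]-.095)+v*e.mean(),4),len(Q))
        zp=np.median(P[(P[:,2]>0)&(P[:,2]<.012),2]); 
        print("plate z",round(zp,4))
        show("plate",P[np.abs(P[:,2]-zp)<.004])
        show("all",P[(P[:,2]>.004)])
        Q=P[(P[:,2]>.025)]
        # jaw & block tops
        np.save(f"/tmp/{cam}_{col}.npy",P)
E
python3 clips.py
```

```text
plate z 0.0063
top purple plate th -19.75 w 0.0786 L 0.1627 o(mid) [ 0.6535 -0.2075] from lip end [ 0.6429 -0.2037] far end [ 0.6642 -0.2114] 1005
top purple all th -17.75 w 0.0689 L 0.1379 o(mid) [ 0.6457 -0.2053] from lip end [ 0.6467 -0.2057] far end [ 0.6447 -0.205 ] 1612
plate z 0.0062
top green plate th 20.5 w 0.0777 L 0.1605 o(mid) [0.6474 0.1926] from lip end [0.6378 0.189 ] far end [0.657  0.1962] 990
top green all th 20.25 w 0.0689 L 0.137 o(mid) [0.641 0.19 ] from lip end [0.6424 0.1905] far end [0.6396 0.1895] 1578
plate z 0.006
top orange plate th 12.25 w 0.0818 L 0.1588 o(mid) [0.6378 0.0116] from lip end [0.6286 0.0096] far end [0.647  0.0136] 1040
top orange all th 15.25 w 0.069 L 0.1382 o(mid) [0.6324 0.0096] from lip end [0.6332 0.0098] far end [0.6315 0.0094] 1571
plate z 0.0051
scene purple plate th -18.0 w 0.0702 L 0.1443 o(mid) [ 0.6455 -0.2044] from lip end [ 0.6434 -0.2037] far end [ 0.6475 -0.2051] 666
scene purple all th -18.75 w 0.0671 L 0.1383 o(mid) [ 0.6469 -0.2047] from lip end [ 0.6477 -0.205 ] far end [ 0.6461 -0.2045] 1438
plate z 0.0048
scene green plate th 20.5 w 0.1011 L 0.1463 o(mid) [0.6351 0.2035] from lip end [0.6322 0.2024] far end [0.6381 0.2046] 527
scene green all th 21.0 w 0.0661 L 0.137 o(mid) [0.6424 0.19  ] from lip end [0.6438 0.1906] far end [0.641  0.1895] 819
plate z 0.0048
scene orange plate th 15.0 w 0.0698 L 0.1401 o(mid) [0.6334 0.0094] from lip end [0.6333 0.0093] far end [0.6335 0.0094] 612
scene orange all th 15.25 w 0.0662 L 0.1387 o(mid) [0.6337 0.0097] from lip end [0.6344 0.0098] far end [0.6331 0.0095] 1055
```

Run:
```python
from h import *
go([.418,-.192,.18],-18)
```

```text
slide [-0.31    0.3351  0.0465]
roll -49.04 (cur y heading 113.0)
t 1.25 tcp [ 0.2633 -0.6215  0.2265] rot [ 180.     -0.   -157.04] j6 -16.5 w 0.0877
```

>>> apply_moves(commands=[{"grip": 0, "slide": [-0.31, 0.335, 0.046], "roll": -49}, {"grip": 0, "slide": [-0.31, 0.335, 0.046], "roll": -49}, {"grip": 0, "slide": [-0.31, 0.335, 0.046], "roll": -49}, {"grip": 0, "slide": [-0.31, 0.335, 0.046], "roll": -49}, {"grip": 0, "slide": [-0.31, 0.335, 0.046], "roll": -49}], grip_force=45)

```text
time_s: 1.88
tcp_pos: [0.3692, -0.3273, 0.1954]
eef_rot: [-179.9, -0.0, -107.8]
contact_force: [1.9, 0.2, 1.0]
gripper_width: 0.0877
```

Run:
```python
from h import *
go([.418,-.192,.13],-18)
pots("top")
```

```text
slide [-0.1437 -0.0051  0.0654]
roll 0.22 (cur y heading 162.2)
t 1.875 tcp [ 0.3692 -0.3273  0.1954] rot [-1.7994e+02 -1.0000e-02 -1.0778e+02] j6 0.9 w 0.0877
top purple (array([0.4719, 0.3504, 0.0284]), np.float64(0.0956), 0.81, 733)
top purple (array([ 0.4541, -0.0692,  0.0284]), np.float64(0.0959), 0.61, 628)
top purple (array([0.6868, 0.207 , 0.0385]), np.float64(0.0363), 0.56, 1634)
top green (array([0.405 , 0.1675, 0.0284]), np.float64(0.096), 0.93, 709)
top orange (array([0.4386, 0.055 , 0.0283]), np.float64(0.0956), 0.87, 612)
```

>>> apply_moves(commands=[{"grip": 0, "slide": [-0.144, -0.005, 0.066], "roll": 0}, {"grip": 0, "slide": [-0.144, -0.005, 0.066], "roll": 0}, {"grip": 0, "slide": [-0.144, -0.005, 0.066], "roll": 0}, {"grip": 0, "slide": [-0.144, -0.005, 0.066], "roll": 0}])

```text
time_s: 2.58
tcp_pos: [0.4181, -0.1933, 0.1284]
eef_rot: [179.9, -0.0, -108.0]
contact_force: [0.2, 0.2, 0.6]
gripper_width: 0.0875
```

Run:
```python
from h import *
p,d=capture("wrist"); cv2.imwrite("pics/w1.png",p[:,:,::-1])
go([.418,-.192,.046],-18)
pots("scene")
```

```text
slide [-0.0019  0.0007  0.083 ]
roll -0.04 (cur y heading 162.0)
t 2.625 tcp [ 0.4182 -0.194   0.129 ] rot [ 1.7995e+02 -3.0000e-02 -1.0804e+02] j6 -17.8 w 0.0874
scene purple (array([0.4723, 0.3516, 0.0287]), np.float64(0.0916), 0.95, 501)
scene purple (array([ 0.4548, -0.0683,  0.0284]), np.float64(0.0929), 0.85, 681)
scene purple (array([ 0.4175, -0.1914,  0.0286]), np.float64(0.0931), 0.62, 748)
scene green (array([ 0.4736, -0.3587,  0.0285]), np.float64(0.093), 0.94, 1044)
scene green (array([0.4051, 0.1688, 0.0282]), np.float64(0.0924), 0.55, 591)
scene orange (array([ 0.3512, -0.2967,  0.0283]), np.float64(0.0931), 0.93, 736)
scene orange (array([0.4388, 0.0559, 0.0282]), np.float64(0.0916), 0.77, 592)
```

View pics/w1.png

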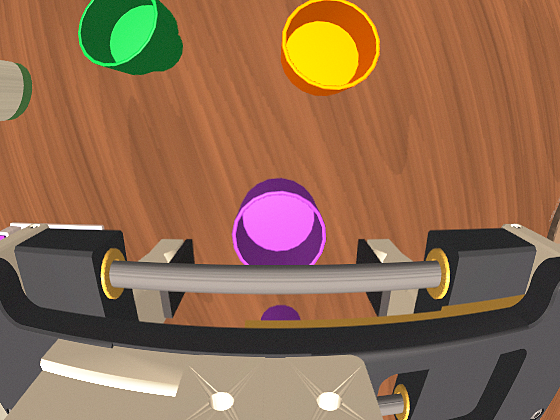

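The wrist view shows the purple rim at (279,230), midway between the finger pads at x≈175 and 375. I'll descend and grip.

>>> apply_moves(commands=[{"grip": 0, "slide": [-0.001, 0.001, 0.05], "roll": 0}, {"grip": 0, "slide": [-0.001, 0.001, 0.083], "roll": 0}, {"grip": 0, "slide": [-0.001, 0.001, 0.083], "roll": 0}, {"grip": 0.5, "slide": [-0.001, 0.001, 0.083], "roll": 0}, {"grip": 1, "slide": [-0.001, 0.001, 0.083], "roll": 0}])

```text
time_s: 3.45
tcp_pos: [0.4186, -0.1926, 0.0477]
eef_rot: [-179.8, 0.0, -108.0]
contact_force: [-0.1, -0.3, 1.3]
gripper_width: 0.0731
```

>>> apply_moves(commands=[{"grip": 1, "slide": [0, 0, 0], "roll": 0}, {"grip": 1, "slide": [0, 0, 0], "roll": 0}, {"grip": 1, "slide": [0, 0, -0.02], "roll": 0}, {"grip": 1, "slide": [0, 0, -0.05], "roll": 0}, {"grip": 1, "slide": [0, 0, -0.05], "roll": 0}])

```text
time_s: 4.08
tcp_pos: [0.419, -0.1924, 0.0983]
eef_rot: [-179.7, 0.1, -108.0]
contact_force: [0.3, -0.4, -1.0]
gripper_width: 0.0605
```

Run:
```python
from h import *
# pot centre to clip x=-22
def cl(o,th,x,z): 
    t=np.radians(th); return [o[0]+x*np.cos(t),o[1]+x*np.sin(t),z]
go(cl([.646,-.205],-18,-.022,.12),-18)
print(cl([.646,-.205],-18,-.022,.12))
```

```text
slide [-0.0582 -0.1978 -0.0208]
roll -0.01 (cur y heading 162.0)
t 4.075 tcp [ 0.419  -0.1924  0.0983] rot [-1.7975e+02  6.0000e-02 -1.0801e+02] j6 -18.0 w 0.0605
[np.float64(0.6250767566415066), np.float64(-0.19820162612375114), 0.12]
```

>>> apply_moves(commands=[{"grip": 1, "slide": [-0.058, -0.198, -0.021], "roll": 0}, {"grip": 1, "slide": [-0.058, -0.198, -0.021], "roll": 0}, {"grip": 1, "slide": [-0.058, -0.198, -0.021], "roll": 0}, {"grip": 1, "slide": [-0.058, -0.198, -0.021], "roll": 0}, {"grip": 1, "slide": [-0.058, -0.198, -0.021], "roll": 0}])

```text
time_s: 4.7
tcp_pos: [0.6242, -0.1983, 0.1153]
eef_rot: [179.9, -0.0, -108.0]
contact_force: [0.2, 0.6, -1.8]
gripper_width: 0.0603
```

```bash
cat >> h.py <<'E'
C={"purple":([.646,-.205],-18),"green":([.6415,.190],20.5),"orange":([.633,.0097],15)}
def cl(col,x,z,y=0):
    o,th=C[col]; t=np.radians(th); return [o[0]+x*np.cos(t)-y*np.sin(t),o[1]+x*np.sin(t)+y*np.cos(t),z]
def rect(cam,x0,x1,y0,y1,name,k=3):
    p,d=capture(cam); cv2.imwrite(f"pics/{name}.png",cv2.resize(p[y0:y1,x0:x1,::-1],None,fx=k,fy=k,interpolation=cv2.INTER_CUBIC))
E
python3 - <<'E'
from h import *
pots("top"); pots("scene")
rect("scene",180,380,180,330,"s2"); rect("wrist",0,560,0,420,"w2",1)
go(cl("purple",-.022,.066),-18)
E
```

```text
top purple (array([ 0.6293, -0.2095,  0.0087]), np.float64(0.1222), 0.7, 82)
top purple (array([ 0.7249, -0.1095,  0.0942]), np.float64(0.0352), 0.4, 249)
top green (array([ 0.4734, -0.3596,  0.0283]), np.float64(0.0962), 0.89, 772)
top green (array([0.4049, 0.168 , 0.028 ]), np.float64(0.0955), 0.59, 443)
top orange (array([ 0.3508, -0.2973,  0.0283]), np.float64(0.096), 0.59, 781)
scene purple (array([0.4719, 0.3515, 0.0285]), np.float64(0.0918), 0.89, 531)
scene purple (array([ 0.6245, -0.1968,  0.031 ]), np.float64(0.1304), 0.74, 241)
scene green (array([ 0.4737, -0.3587,  0.0285]), np.float64(0.0929), 0.78, 1045)
scene green (array([0.405 , 0.1685, 0.0285]), np.float64(0.0926), 0.66, 572)
scene orange (array([0.439 , 0.0559, 0.0284]), np.float64(0.0922), 0.9, 643)
scene orange (array([ 0.3509, -0.2966,  0.0286]), np.float64(0.0929), 0.85, 774)
slide [-0.0008 -0.0014  0.0516]
roll -0.04 (cur y heading 162.0)
t 5.2 tcp [ 0.6235 -0.1985  0.1176] rot [-1.7997e+02  1.0000e-02 -1.0804e+02] j6 -17.4 w 0.0601
```

View pics/s2.png

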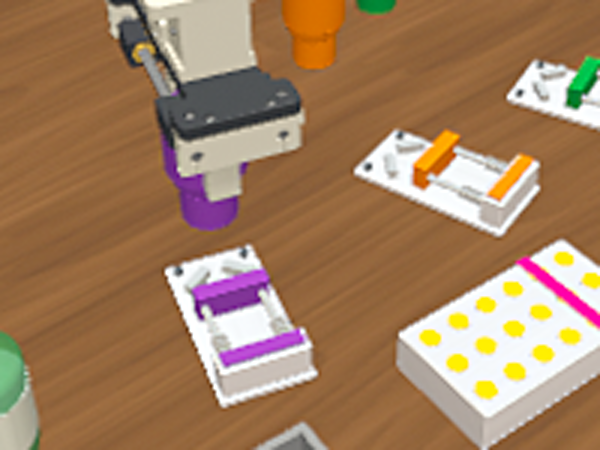

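View pics/w2.png

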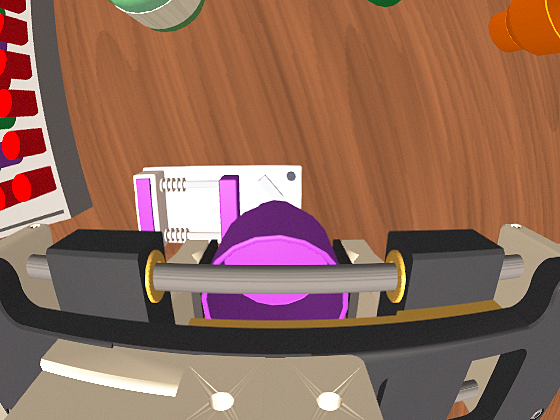

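The scene crop shows the pot held above the clip, and the wrist view shows the plate with the jaw at (230,205) and the lip bars at (270,185). The path is clear, so I'll lower to just above the lip and push.

>>> apply_moves(commands=[{"grip": 1, "slide": [-0.001, -0.001, 0.026], "roll": 0}, {"grip": 1, "slide": [-0.001, -0.001, 0.051], "roll": 0}, {"grip": 1, "slide": [-0.001, -0.001, 0.051], "roll": 0}, {"grip": 1, "slide": [-0.001, -0.001, 0.051], "roll": 0}])

```text
time_s: 5.7
tcp_pos: [0.6255, -0.198, 0.0672]
eef_rot: [-179.9, -0.0, -108.0]
contact_force: [-0.8, 0.8, -1.4]
gripper_width: 0.0605
```

Run:
```python
from h import *
rect("scene",180,380,180,330,"s3")
print(get_state()["contact_force"])
go(cl("purple",.005,.066),-18)
```

```text
[ 0.67210735  0.41615775 -0.40977209]
slide [ 0.0004 -0.0264  0.0016]
roll -0.02 (cur y heading 162.0)
t 5.75 tcp [ 0.6258 -0.198   0.0676] rot [-1.7989e+02  1.0000e-02 -1.0802e+02] j6 -17.5 w 0.0603
```

View pics/s3.png

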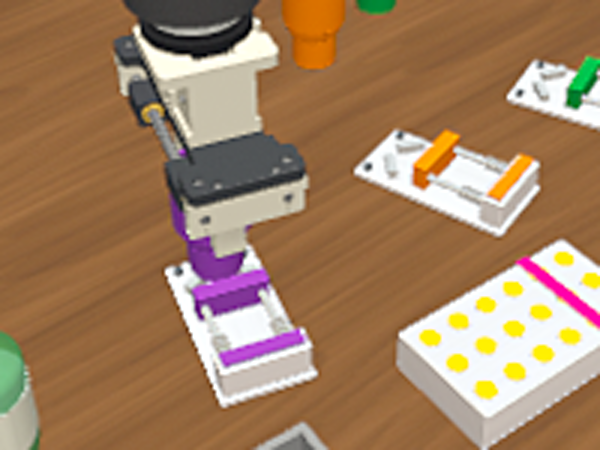

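The pot is behind the jaw and just above the lip, so I'll push.

>>> apply_moves(commands=[{"grip": 1, "slide": [0, -0.01, 0.001], "roll": 0}, {"grip": 1, "slide": [0, -0.02, 0.001], "roll": 0}, {"grip": 1, "slide": [0, -0.027, 0.001], "roll": 0}, {"grip": 1, "slide": [0, -0.027, 0.001], "roll": 0}])

```text
time_s: 6.25
tcp_pos: [0.6503, -0.2063, 0.0648]
eef_rot: [179.9, -0.0, -108.1]
contact_force: [-6.3, 1.1, 1.5]
gripper_width: 0.0602
```

Run:
```python
from h import *
rect("scene",180,380,180,330,"s4")
print(get_state()["contact_force"])
go(cl("purple",.005,.05),-18)
```

```text
[-6.31133837  1.83118772  1.98030701]
slide [ 0.     -0.0009  0.0148]
roll -0.06 (cur y heading 161.9)
t 6.3 tcp [ 0.65   -0.2062  0.0648] rot [ 1.7989e+02 -2.0000e-02 -1.0806e+02] j6 -16.8 w 0.0601
```

View pics/s4.png

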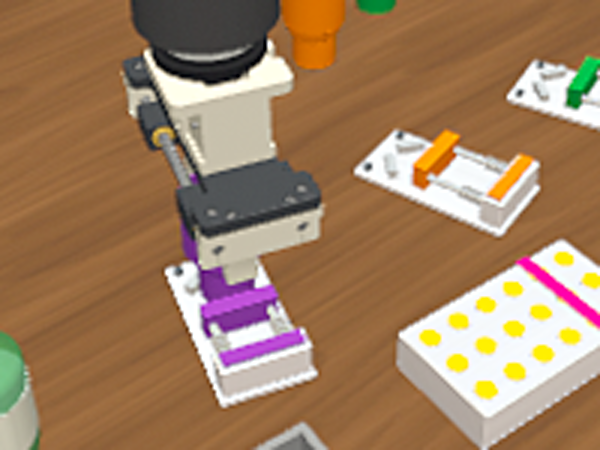

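The jaw has moved back at 6.5 N, which matches an opening of about 19 mm. Lowering to the plate.

>>> apply_moves(commands=[{"grip": 1, "slide": [0, -0.001, 0.006], "roll": 0}, {"grip": 1, "slide": [0, -0.001, 0.01], "roll": 0}, {"grip": 1, "slide": [0, -0.001, 0.012], "roll": 0}, {"grip": 1, "slide": [0, -0.001, 0.012], "roll": 0}])

```text
time_s: 6.8
tcp_pos: [0.6505, -0.2065, 0.0533]
eef_rot: [179.9, -0.0, -108.0]
contact_force: [-7.4, 2.6, 5.4]
gripper_width: 0.0601
```

Run:
```python
from h import *
rect("scene",180,380,180,330,"s5")
print(get_state()["contact_force"])
go(cl("purple",.005,.05),-18)
```

```text
[-7.55358643  2.85740592  3.63584102]
slide [-0.0001 -0.0003  0.0033]
roll -0.05 (cur y heading 162.0)
t 6.85 tcp [ 0.6504 -0.2065  0.0533] rot [ 1.7988e+02 -3.0000e-02 -1.0805e+02] j6 -16.7 w 0.0601
```

View pics/s5.png

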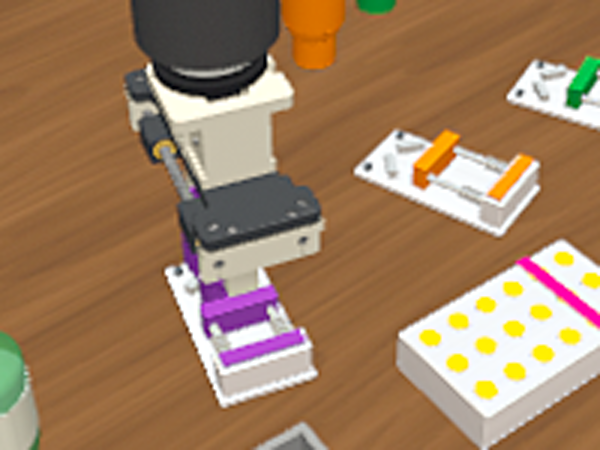

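>>> apply_moves(commands=[{"grip": 1, "slide": [0, 0.003, 0], "roll": 0}, {"grip": 1, "slide": [0, 0.005, 0], "roll": 0}, {"grip": 0.15, "slide": [0, 0.005, 0], "roll": 0}, {"grip": 0, "slide": [0, 0.005, 0], "roll": 0}, {"grip": 0, "slide": [0, 0.005, 0], "roll": 0}])

```text
time_s: 7.48
tcp_pos: [0.6476, -0.205, 0.0535]
eef_rot: [-179.9, 0.0, -108.0]
contact_force: [0.4, -0.0, -0.4]
gripper_width: 0.0842
```

>>> apply_moves(commands=[{"grip": 0, "slide": [0, 0, -0.06], "roll": 0}, {"grip": 0, "slide": [0, 0, -0.12], "roll": 0}, {"grip": 0, "slide": [0, 0, -0.17], "roll": 0}, {"grip": 0, "slide": [0, 0, -0.17], "roll": 0}])

```text
time_s: 7.98
tcp_pos: [0.6496, -0.2056, 0.2291]
eef_rot: [-179.4, 0.1, -108.0]
contact_force: [0.1, 0.8, -0.4]
gripper_width: 0.0881
```

Run:
```python
from h import *
rect("scene",180,380,180,330,"s6");pots("scene"); pots("top")
go([.454,-.0688,.22],-18)
```

```text
scene purple (array([ 0.4189, -0.0127,  0.0944]), np.float64(0.0901), 0.77, 283)
scene purple (array([ 0.6471, -0.2047,  0.0286]), np.float64(0.0993), 0.7, 1006)
scene purple (array([0.4723, 0.351 , 0.0282]), np.float64(0.0927), 0.65, 514)
scene green (array([0.4053, 0.1685, 0.0283]), np.float64(0.0926), 0.84, 544)
scene green (array([ 0.4738, -0.3589,  0.0284]), np.float64(0.0925), 0.61, 1026)
scene orange (array([0.4409, 0.0567, 0.0271]), np.float64(0.0918), 0.93, 387)
scene orange (array([ 0.3506, -0.2966,  0.0286]), np.float64(0.0932), 0.62, 807)
top purple (array([0.4719, 0.3505, 0.0284]), np.float64(0.0952), 0.79, 844)
top purple (array([ 0.7265, -0.2095,  0.1646]), np.float64(0.2905), 0.79, 275)
top green (array([ 0.4737, -0.3596,  0.0284]), np.float64(0.096), 0.84, 825)
top green (array([0.405 , 0.1688, 0.0269]), np.float64(0.095), 0.79, 321)
top orange (array([ 0.3507, -0.2974,  0.0285]), np.float64(0.0958), 0.9, 815)
slide [-0.0698  0.2253  0.0025]
roll -0.04 (cur y heading 162.0)
t 8.425 tcp [ 0.6466 -0.205   0.2222] rot [ 1.7991e+02 -2.0000e-02 -1.0804e+02] j6 -16.9 w 0.0877
```

View pics/s6.png

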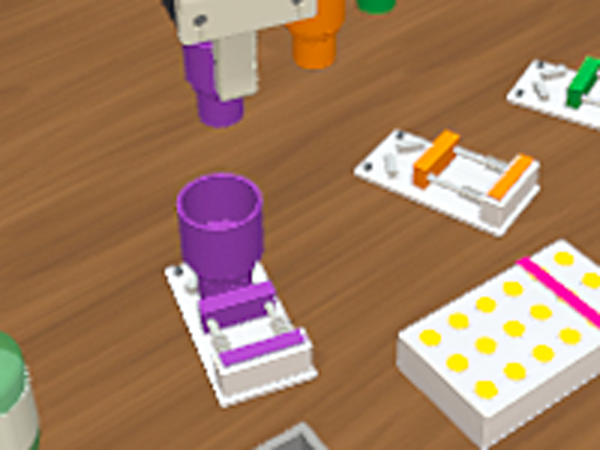

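The purple pot is upright and clipped: the rim centre is at (0.647,-0.205), z≈0.100. Next is the second purple pot.

>>> apply_moves(commands=[{"grip": 0, "slide": [-0.07, 0.225, 0.02], "roll": 0}, {"grip": 0, "slide": [-0.07, 0.225, 0.05], "roll": 0}, {"grip": 0, "slide": [-0.07, 0.225, 0.07], "roll": 0}, {"grip": 0, "slide": [-0.07, 0.225, 0.085], "roll": 0}, {"grip": 0, "slide": [-0.07, 0.225, 0.085], "roll": 0}])

```text
time_s: 9.05
tcp_pos: [0.4497, -0.0682, 0.1359]
eef_rot: [179.7, -0.1, -108.0]
contact_force: [0.6, -0.7, 0.6]
gripper_width: 0.0878
```

Run:
```python
from h import *
pots("scene")
go([.4543,-.0688,.055],-18)
```

```text
scene purple (array([0.4722, 0.3516, 0.0282]), np.float64(0.0915), 0.85, 524)
scene purple (array([ 0.6471, -0.2048,  0.0284]), np.float64(0.0991), 0.62, 945)
scene green (array([ 0.4735, -0.3588,  0.0285]), np.float64(0.093), 0.88, 1031)
scene green (array([0.4051, 0.1687, 0.0283]), np.float64(0.0923), 0.82, 531)
scene orange (array([ 0.3503, -0.2963,  0.0287]), np.float64(0.093), 0.81, 772)
scene orange (array([0.439 , 0.0562, 0.0287]), np.float64(0.0925), 0.71, 623)
slide [0.0007 0.0017 0.084 ]
roll -0.01 (cur y heading 162.0)
t 9.25 tcp [ 0.456  -0.0687  0.139 ] rot [-1.7991e+02  3.0000e-02 -1.0801e+02] j6 -34.1 w 0.0879
```

Run:
```python
from h import *
rect("wrist",0,560,0,420,"w7",1)
```

```text
(no output)
```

View pics/w7.png

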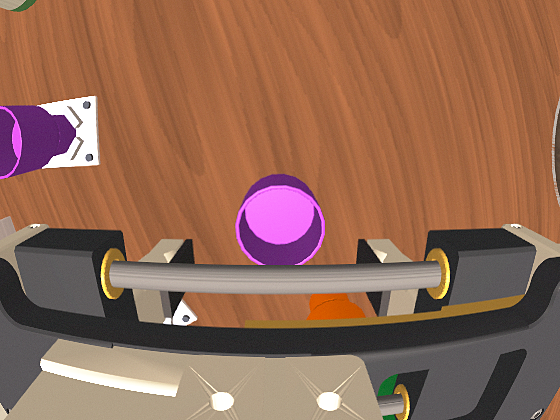

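The rim is at (280,225), centred between the fingers as before.

>>> apply_moves(commands=[{"grip": 0, "slide": [0, 0.001, 0.05], "roll": 0}, {"grip": 0, "slide": [0, 0.001, 0.084], "roll": 0}, {"grip": 0, "slide": [0, 0.001, 0.084], "roll": 0}, {"grip": 0.5, "slide": [0, 0.001, 0.084], "roll": 0}, {"grip": 1, "slide": [0, 0.001, 0.084], "roll": 0}], grip_force=30)

```text
time_s: 9.93
tcp_pos: [0.4549, -0.0683, 0.0557]
eef_rot: [-179.9, 0.1, -108.0]
contact_force: [0.3, 0.1, 0.4]
gripper_width: 0.0731
```

>>> apply_moves(commands=[{"grip": 1, "slide": [0, 0, 0], "roll": 0}, {"grip": 1, "slide": [0, 0, 0], "roll": 0}, {"grip": 1, "slide": [0, 0, -0.03], "roll": 0}, {"grip": 1, "slide": [0, 0, -0.09], "roll": 0}, {"grip": 1, "slide": [0, 0, -0.13], "roll": 0}])

```text
time_s: 10.55
tcp_pos: [0.4539, -0.0684, 0.1868]
eef_rot: [-179.9, 0.1, -108.0]
contact_force: [1.4, 0.4, -1.0]
gripper_width: 0.06
```

Run:
```python
from h import *
go([.6469,-.205,.19],-18)
```

```text
slide [ 0.0702 -0.2258 -0.0028]
roll -0.02 (cur y heading 162.0)
t 10.55 tcp [ 0.4539 -0.0684  0.1868] rot [-1.7989e+02  6.0000e-02 -1.0802e+02] j6 -34.2 w 0.06
```

>>> apply_moves(commands=[{"grip": 1, "slide": [0.07, -0.226, -0.003], "roll": 0}, {"grip": 1, "slide": [0.07, -0.226, -0.003], "roll": 0}, {"grip": 1, "slide": [0.07, -0.226, -0.003], "roll": 0}, {"grip": 1, "slide": [0.07, -0.226, -0.003], "roll": 0}, {"grip": 1, "slide": [0.07, -0.226, -0.003], "roll": 0}])

```text
time_s: 11.18
tcp_pos: [0.6482, -0.2069, 0.185]
eef_rot: [179.9, -0.0, -108.2]
contact_force: [-1.8, 0.8, -2.2]
gripper_width: 0.0604
```

Run:
```python
from h import *
get_state(); rect("scene",180,380,150,300,"s8");capture("top")
go([.6468,-.205,.111],-18)
```

```text
slide [-0.0003 -0.0006  0.075 ]
roll -0.09 (cur y heading 161.9)
t 11.275 tcp [ 0.6463 -0.2052  0.186 ] rot [ 1.7988e+02 -1.0000e-02 -1.0809e+02] j6 -16.9 w 0.0603
```

View pics/s8.png

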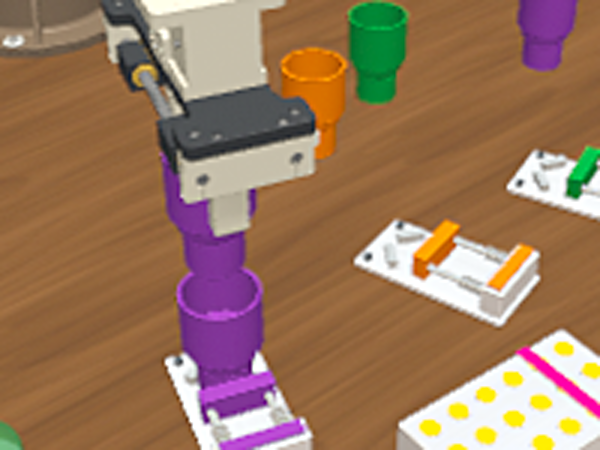

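>>> apply_moves(commands=[{"grip": 1, "slide": [0, -0.001, 0.03], "roll": 0}, {"grip": 1, "slide": [0, -0.001, 0.05], "roll": 0}, {"grip": 1, "slide": [0, -0.001, 0.062], "roll": 0}, {"grip": 1, "slide": [0, -0.001, 0.07], "roll": 0}, {"grip": 1, "slide": [0, -0.001, 0.072], "roll": 0}])

```text
time_s: 11.9
tcp_pos: [0.6475, -0.2051, 0.1154]
eef_rot: [180.0, -0.0, -108.0]
contact_force: [-1.4, 0.1, 0.2]
gripper_width: 0.0603
```

>>> apply_moves(commands=[{"grip": 1, "slide": [0, 0, 0.002], "roll": 0}, {"grip": 1, "slide": [0, 0, 0.002], "roll": 0}])

```text
time_s: 12.15
tcp_pos: [0.6477, -0.2053, 0.1135]
eef_rot: [-180.0, 0.0, -108.0]
contact_force: [-1.6, 0.3, -0.5]
gripper_width: 0.06
```

>>> apply_moves(commands=[{"grip": 1, "slide": [0, 0, 0.0015], "roll": 0}, {"grip": 1, "slide": [0, 0, 0.003], "roll": 0}])

```text
time_s: 12.4
tcp_pos: [0.6481, -0.2056, 0.1111]
eef_rot: [-179.9, -0.0, -108.0]
contact_force: [-4.5, 1.7, 9.7]
gripper_width: 0.06
```

Run:
```python
from h import *
rect("scene",180,380,150,300,"s9"); print(get_state()["contact_force"])
go([.6468,-.205,.111],-18)
```

```text
[-2.63491101  0.13394937  3.82245282]
slide [-0.0001  0.0014  0.0002]
roll -0.02 (cur y heading 162.0)
t 12.45 tcp [ 0.6481 -0.2055  0.1112] rot [-1.7994e+02 -2.0000e-02 -1.0802e+02] j6 -16.8 w 0.06
```

View pics/s9.png

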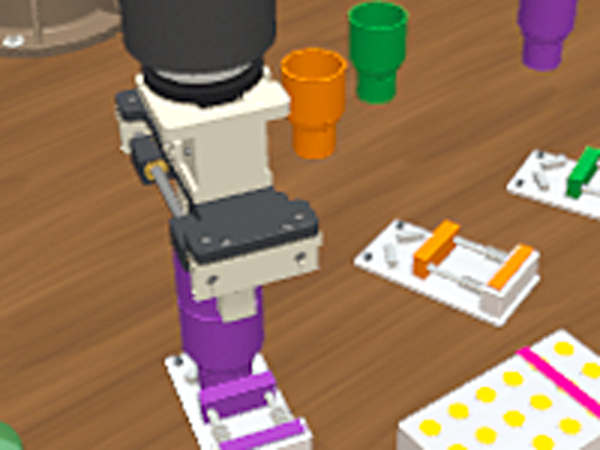

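Fully down: TCP is 0.111, as computed, with contact felt. Releasing and going on to the third purple pot.

>>> apply_moves(commands=[{"grip": 0.15, "slide": [0, 0, 0], "roll": 0}, {"grip": 0, "slide": [0, 0, 0], "roll": 0}, {"grip": 0, "slide": [0, 0, -0.03], "roll": 0}, {"grip": 0, "slide": [0, 0, -0.09], "roll": 0}, {"grip": 0, "slide": [0, 0, -0.13], "roll": 0}])

```text
time_s: 13.08
tcp_pos: [0.6486, -0.2055, 0.2431]
eef_rot: [-179.8, 0.0, -108.0]
contact_force: [0.5, -0.3, -0.6]
gripper_width: 0.0876
```

Run:
```python
from h import *
pots("scene"); go([.4721,.351,.22],-18)
```

```text
scene purple (array([0.4719, 0.3515, 0.0284]), np.float64(0.0922), 0.94, 538)
scene purple (array([ 0.6458, -0.2041,  0.0299]), np.float64(0.0979), 0.93, 533)
scene purple (array([ 0.6483, -0.2055,  0.0285]), np.float64(0.1494), 0.92, 935)
scene green (array([ 0.4736, -0.3588,  0.0285]), np.float64(0.0932), 0.94, 1113)
scene green (array([0.4048, 0.1687, 0.0284]), np.float64(0.0923), 0.83, 557)
scene green (array([0.472 , 0.3517, 0.0284]), np.float64(0.092), 0.32, 505)
scene orange (array([0.438 , 0.0551, 0.029 ]), np.float64(0.0911), 0.73, 519)
scene orange (array([ 0.3508, -0.2969,  0.0283]), np.float64(0.0933), 0.61, 771)
slide [-0.4743  0.3398  0.0208]
roll -0.04 (cur y heading 162.0)
t 13.275 tcp [ 0.6482 -0.2052  0.2411] rot [-1.7988e+02  5.0000e-02 -1.0804e+02] j6 -16.8 w 0.0878
```

>>> apply_moves(commands=[{"grip": 0, "slide": [-0.474, 0.34, 0.02], "roll": 0}, {"grip": 0, "slide": [-0.474, 0.34, 0.02], "roll": 0}, {"grip": 0, "slide": [-0.474, 0.34, 0.02], "roll": 0}, {"grip": 0, "slide": [-0.474, 0.34, 0.02], "roll": 0}, {"grip": 0, "slide": [-0.474, 0.34, 0.02], "roll": 0}])

```text
time_s: 13.9
tcp_pos: [0.5518, 0.0939, 0.228]
eef_rot: [179.9, -0.1, -108.0]
contact_force: [1.1, 0.8, -0.3]
gripper_width: 0.0875
```

Run:
```python
from h import *
go([.4721,.351,.14],-18)
```

```text
slide [-0.2198  0.1553  0.088 ]
roll -0.05 (cur y heading 162.0)
t 13.9 tcp [0.5518 0.0939 0.228 ] rot [ 1.7992e+02 -7.0000e-02 -1.0805e+02] j6 -47.7 w 0.0875
```

>>> apply_moves(commands=[{"grip": 0, "slide": [-0.22, 0.155, 0.088], "roll": 0}, {"grip": 0, "slide": [-0.22, 0.155, 0.088], "roll": 0}, {"grip": 0, "slide": [-0.22, 0.155, 0.088], "roll": 0}, {"grip": 0, "slide": [-0.22, 0.155, 0.088], "roll": 0}, {"grip": 0, "slide": [-0.22, 0.155, 0.088], "roll": 0}])

```text
time_s: 14.52
tcp_pos: [0.472, 0.3512, 0.1388]
eef_rot: [179.9, -0.2, -107.9]
contact_force: [0.4, -0.1, 0.4]
gripper_width: 0.0875
```

Run:
```python
from h import *
rect("wrist",0,560,0,420,"w10",1)
pots("scene"); go([.4721,.351,.055],-18)
```

```text
scene purple (array([ 0.6485, -0.2053,  0.0284]), np.float64(0.1494), 0.9, 884)
scene purple (array([ 0.6463, -0.2043,  0.0296]), np.float64(0.099), 0.85, 590)
scene green (array([0.4052, 0.1688, 0.0283]), np.float64(0.0924), 0.75, 599)
scene green (array([ 0.4736, -0.3588,  0.0285]), np.float64(0.093), 0.67, 1031)
scene orange (array([0.439 , 0.0557, 0.0284]), np.float64(0.0924), 0.96, 645)
scene orange (array([ 0.3505, -0.2965,  0.0285]), np.float64(0.0932), 0.57, 756)
slide [-0.0017  0.002   0.0855]
roll -0.02 (cur y heading 162.0)
t 14.775 tcp [0.4736 0.3489 0.1405] rot [ 1.7996e+02 -1.0000e-01 -1.0802e+02] j6 -73.4 w 0.0872
```

View pics/w10.png

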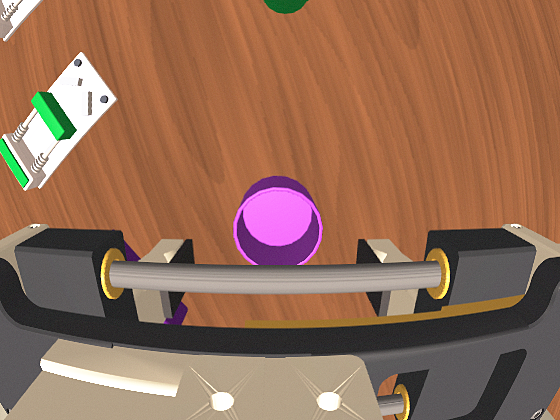

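The rim is centred at (278,228). The tip box shows at the lower left and stays clear. Grasping.

>>> apply_moves(commands=[{"grip": 0, "slide": [-0.001, 0.002, 0.05], "roll": 0}, {"grip": 0, "slide": [-0.001, 0.002, 0.085], "roll": 0}, {"grip": 0, "slide": [-0.001, 0.002, 0.085], "roll": 0}, {"grip": 0.5, "slide": [-0.001, 0.002, 0.085], "roll": 0}, {"grip": 1, "slide": [-0.001, 0.002, 0.085], "roll": 0}])

```text
time_s: 15.4
tcp_pos: [0.4733, 0.3518, 0.0584]
eef_rot: [-179.9, 0.2, -108.1]
contact_force: [-0.1, -0.5, -0.3]
gripper_width: 0.0732
```

>>> apply_moves(commands=[{"grip": 1, "slide": [0, 0, 0], "roll": 0}, {"grip": 1, "slide": [0, 0, 0], "roll": 0}, {"grip": 1, "slide": [0, 0, -0.05], "roll": 0}, {"grip": 1, "slide": [0, 0, -0.11], "roll": 0}, {"grip": 1, "slide": [0, 0, -0.17], "roll": 0}])

```text
time_s: 16.02
tcp_pos: [0.472, 0.3508, 0.2283]
eef_rot: [180.0, -0.0, -108.0]
contact_force: [1.0, 1.4, -0.2]
gripper_width: 0.0604
```

Run:
```python
from h import *
go([.648,-.2055,.245],-18)
```

```text
slide [ 0.4745 -0.3395 -0.0165]
roll -0.03 (cur y heading 162.0)
t 16.025 tcp [0.472  0.3508 0.2283] rot [ 1.7999e+02 -3.0000e-02 -1.0803e+02] j6 -73.7 w 0.0604
```

>>> apply_moves(commands=[{"grip": 1, "slide": [0.474, -0.34, -0.016], "roll": 0}, {"grip": 1, "slide": [0.474, -0.34, -0.016], "roll": 0}, {"grip": 1, "slide": [0.474, -0.34, -0.016], "roll": 0}, {"grip": 1, "slide": [0.474, -0.34, -0.016], "roll": 0}, {"grip": 1, "slide": [0.474, -0.34, -0.016], "roll": 0}])

```text
time_s: 16.65
tcp_pos: [0.567, 0.0516, 0.2354]
eef_rot: [-180.0, 0.0, -108.0]
contact_force: [0.2, 0.2, -0.4]
gripper_width: 0.0606
```

Run:
```python
from h import *
go([.648,-.2055,.235],-18)
```

```text
slide [ 0.2194 -0.1565  0.0003]
roll -0.01 (cur y heading 162.0)
t 16.65 tcp [0.567  0.0516 0.2354] rot [-1.7999e+02  2.0000e-02 -1.0801e+02] j6 -42.9 w 0.0606
```

>>> apply_moves(commands=[{"grip": 1, "slide": [0.219, -0.156, 0], "roll": 0}, {"grip": 1, "slide": [0.219, -0.156, 0], "roll": 0}, {"grip": 1, "slide": [0.219, -0.156, 0], "roll": 0}, {"grip": 1, "slide": [0.219, -0.156, 0], "roll": 0}, {"grip": 1, "slide": [0.219, -0.156, 0], "roll": 0}])

```text
time_s: 17.27
tcp_pos: [0.6474, -0.2065, 0.234]
eef_rot: [179.9, -0.0, -108.2]
contact_force: [-1.1, 0.1, -1.8]
gripper_width: 0.0603
```

Run:
```python
from h import *
rect("scene",180,380,150,300,"s11");capture("top")
go([.648,-.2054,.162],-18)
```

```text
slide [-0.     -0.0009  0.072 ]
roll -0.2 (cur y heading 161.8)
t 17.375 tcp [ 0.6472 -0.2051  0.234 ] rot [ 1.7991e+02 -2.0000e-02 -1.0820e+02] j6 -17.0 w 0.0605
```

View pics/s11.png

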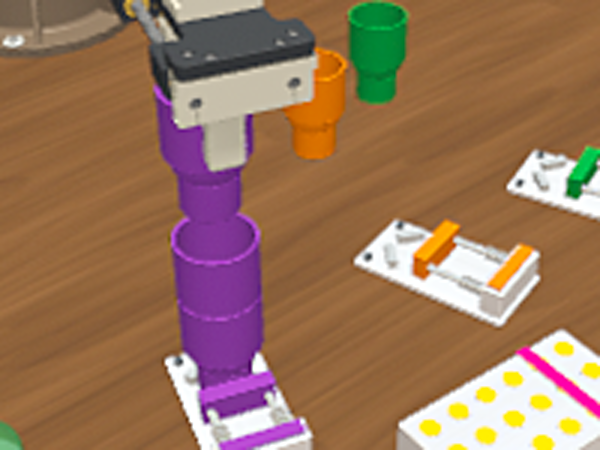

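The held pot lines up over the stack at about (208,215) in the crop. Lowering.

>>> apply_moves(commands=[{"grip": 1, "slide": [0, -0.001, 0.03], "roll": 0}, {"grip": 1, "slide": [0, -0.001, 0.05], "roll": 0}, {"grip": 1, "slide": [0, -0.001, 0.062], "roll": 0}, {"grip": 1, "slide": [0, -0.001, 0.068], "roll": 0}, {"grip": 1, "slide": [0, -0.001, 0.069], "roll": 0}])

```text
time_s: 18.0
tcp_pos: [0.6485, -0.2031, 0.1664]
eef_rot: [-180.0, -0.0, -108.0]
contact_force: [0.3, 0.2, -0.4]
gripper_width: 0.0605
```

>>> apply_moves(commands=[{"grip": 1, "slide": [0, 0, 0.001], "roll": 0}, {"grip": 1, "slide": [0, 0, 0.002], "roll": 0}, {"grip": 1, "slide": [0, 0, 0.002], "roll": 0}])

```text
time_s: 18.38
tcp_pos: [0.6485, -0.2035, 0.1643]
eef_rot: [-180.0, 0.0, -108.0]
contact_force: [0.1, 0.3, -0.9]
gripper_width: 0.0602
```

>>> apply_moves(commands=[{"grip": 1, "slide": [0, 0, 0.001], "roll": 0}, {"grip": 1, "slide": [0, 0, 0.002], "roll": 0}, {"grip": 1, "slide": [0, 0, 0.002], "roll": 0}])

```text
time_s: 18.75
tcp_pos: [0.6489, -0.2038, 0.1636]
eef_rot: [-179.9, -0.0, -108.0]
contact_force: [-2.0, 0.2, 6.2]
gripper_width: 0.0608
```

>>> apply_moves(commands=[{"grip": 0.15, "slide": [0, 0, 0], "roll": 0}, {"grip": 0, "slide": [0, 0, 0], "roll": 0}, {"grip": 0, "slide": [0, 0, -0.03], "roll": 0}, {"grip": 0, "slide": [0, 0, -0.09], "roll": 0}, {"grip": 0, "slide": [0, 0, -0.09], "roll": 0}])

```text
time_s: 19.38
tcp_pos: [0.651, -0.2041, 0.2579]
eef_rot: [-179.5, 0.1, -108.0]
contact_force: [0.1, 1.2, -0.1]
gripper_width: 0.0874
```

Run:
```python
from h import *
pots("scene"); rect("scene",180,380,150,300,"s12"); go([.405,.168,.24],20.5)
```

```text
scene purple (array([ 0.6467, -0.2043,  0.029 ]), np.float64(0.0985), 0.89, 530)
scene purple (array([ 0.6464, -0.2043,  0.03  ]), np.float64(0.1493), 0.76, 531)
scene purple (array([ 0.6481, -0.204 ,  0.0286]), np.float64(0.1992), 0.58, 968)
scene green (array([ 0.4736, -0.3587,  0.0286]), np.float64(0.093), 0.81, 1082)
scene green (array([0.4053, 0.1689, 0.0286]), np.float64(0.0925), 0.74, 561)
scene green (array([-411.1084,  138.9577,  434.6659]), np.float64(0.0324), 0.65, 294)
scene orange (array([0.4401, 0.0558, 0.028 ]), np.float64(0.0927), 0.89, 579)
scene orange (array([ 0.3504, -0.2967,  0.0288]), np.float64(0.093), 0.8, 769)
slide [-0.2779  0.3457  0.0113]
roll -38.54 (cur y heading 162.0)
t 19.625 tcp [ 0.6477 -0.2033  0.2505] rot [ 1.7986e+02 -2.0000e-02 -1.0804e+02] j6 -17.0 w 0.0876
```

View pics/s12.png

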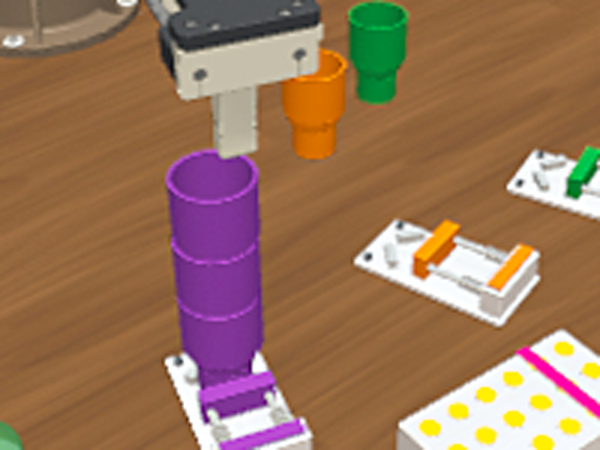

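The purple stack of three is seated, with rims at 0.099, 0.149 and 0.199. On to green.

>>> apply_moves(commands=[{"grip": 0, "slide": [-0.278, 0.346, 0.01], "roll": -38.5}, {"grip": 0, "slide": [-0.278, 0.346, 0.01], "roll": -38.5}, {"grip": 0, "slide": [-0.278, 0.346, 0.01], "roll": -38.5}, {"grip": 0, "slide": [-0.278, 0.346, 0.01], "roll": -38.5}, {"grip": 0, "slide": [-0.278, 0.346, 0.01], "roll": -38.5}], grip_force=45)

```text
time_s: 20.25
tcp_pos: [0.4758, 0.0591, 0.2441]
eef_rot: [179.9, -0.0, -69.5]
contact_force: [0.3, 1.2, -0.1]
gripper_width: 0.0876
```

Run:
```python
from h import *
go([.405,.168,.14],20.5)
```

```text
slide [-0.1268  0.0279  0.1041]
roll 0.04 (cur y heading -159.5)
t 20.25 tcp [0.4758 0.0591 0.2441] rot [ 1.7992e+02 -1.0000e-02 -6.9460e+01] j6 -10.1 w 0.0876
```

>>> apply_moves(commands=[{"grip": 0, "slide": [-0.126, 0.028, 0.02], "roll": 0}, {"grip": 0, "slide": [-0.126, 0.028, 0.06], "roll": 0}, {"grip": 0, "slide": [-0.126, 0.028, 0.104], "roll": 0}, {"grip": 0, "slide": [-0.126, 0.028, 0.104], "roll": 0}, {"grip": 0, "slide": [-0.126, 0.028, 0.104], "roll": 0}])

```text
time_s: 20.88
tcp_pos: [0.4079, 0.1664, 0.1419]
eef_rot: [-180.0, -0.0, -69.5]
contact_force: [0.6, 1.0, 0.0]
gripper_width: 0.0874
```

Run:
```python
from h import *
rect("wrist",0,560,0,420,"w13",1)
pots("scene"); go([.405,.168,.046],20.5)
```

```text
scene purple (array([ 0.648 , -0.2042,  0.0284]), np.float64(0.199), 0.91, 945)
scene purple (array([ 0.6465, -0.2043,  0.0294]), np.float64(0.0988), 0.81, 555)
scene purple (array([ 0.6464, -0.2043,  0.0296]), np.float64(0.1494), 0.6, 535)
scene green (array([0.4047, 0.1689, 0.0286]), np.float64(0.0928), 0.83, 561)
scene green (array([ 0.4735, -0.3588,  0.0286]), np.float64(0.0929), 0.71, 1015)
scene orange (array([0.4389, 0.0559, 0.0285]), np.float64(0.0923), 0.92, 643)
scene orange (array([ 0.3506, -0.2967,  0.0286]), np.float64(0.0932), 0.6, 734)
scene orange (array([0.2799, 0.0512, 0.4028]), np.float64(0.0325), 0.58, 166)
scene orange (array([0.6891, 0.206 , 0.0393]), np.float64(0.034), 0.53, 998)
slide [-0.0026  0.0024  0.0962]
roll -0.1 (cur y heading -159.6)
t 21.125 tcp [0.408  0.1663 0.1422] rot [-1.7989e+02  5.0000e-02 -6.9600e+01] j6 -27.6 w 0.0878
```

View pics/w13.png

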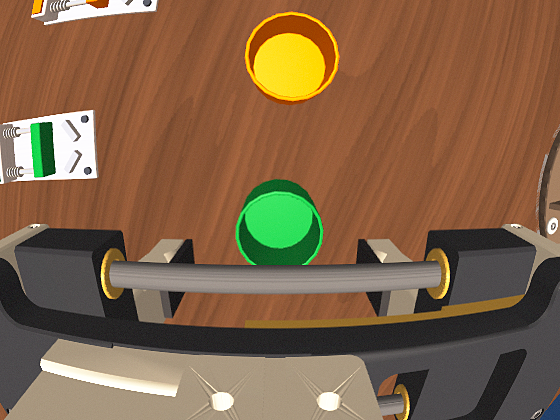

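The green rim is at (279,230), centred. The orange pot stays clear.

>>> apply_moves(commands=[{"grip": 0, "slide": [-0.002, 0.002, 0.05], "roll": 0}, {"grip": 0, "slide": [-0.002, 0.002, 0.096], "roll": 0}, {"grip": 0, "slide": [-0.002, 0.002, 0.096], "roll": 0}, {"grip": 0.5, "slide": [-0.002, 0.002, 0.096], "roll": 0}, {"grip": 1, "slide": [-0.002, 0.002, 0.096], "roll": 0}])

```text
time_s: 21.75
tcp_pos: [0.4057, 0.1685, 0.0469]
eef_rot: [-179.8, 0.1, -69.5]
contact_force: [0.9, 0.1, 0.1]
gripper_width: 0.0732
```

>>> apply_moves(commands=[{"grip": 1, "slide": [0, 0, 0], "roll": 0}, {"grip": 1, "slide": [0, 0, 0], "roll": 0}, {"grip": 1, "slide": [0, 0, -0.03], "roll": 0}, {"grip": 1, "slide": [0, 0, -0.07], "roll": 0}, {"grip": 1, "slide": [0, 0, -0.07], "roll": 0}])

```text
time_s: 22.38
tcp_pos: [0.406, 0.1689, 0.118]
eef_rot: [-179.7, 0.1, -69.5]
contact_force: [0.1, 0.1, -1.7]
gripper_width: 0.0596
```

Run:
```python
from h import *
print(cl("green",-.022,.12));go(cl("green",-.022,.118),20.5)
```

```text
[np.float64(0.6208932118365352), np.float64(0.18229543761229172), 0.12]
slide [ 0.0627 -0.206   0.001 ]
roll -0.01 (cur y heading -159.5)
t 22.375 tcp [0.406  0.1689 0.118 ] rot [-1.7967e+02  1.4000e-01 -6.9510e+01] j6 -28.0 w 0.0596
```

>>> apply_moves(commands=[{"grip": 1, "slide": [0.063, -0.206, 0], "roll": 0}, {"grip": 1, "slide": [0.063, -0.206, 0], "roll": 0}, {"grip": 1, "slide": [0.063, -0.206, 0], "roll": 0}, {"grip": 1, "slide": [0.063, -0.206, 0], "roll": 0}, {"grip": 1, "slide": [0.063, -0.206, 0], "roll": 0}])

```text
time_s: 23.0
tcp_pos: [0.6205, 0.1799, 0.1127]
eef_rot: [179.9, -0.0, -69.6]
contact_force: [-0.8, 1.1, -3.1]
gripper_width: 0.0594
```

Run:
```python
from h import *
rect("scene",290,490,110,260,"s14");rect("wrist",0,560,0,420,"w14",1)
go(cl("green",-.022,.066),20.5)
```

```text
slide [-0.0014 -0.0031  0.0475]
roll -0.08 (cur y heading -159.6)
t 23.1 tcp [0.6186 0.1799 0.1136] rot [179.85  -0.   -69.58] j6 -13.1 w 0.0592
```

View pics/w14.png

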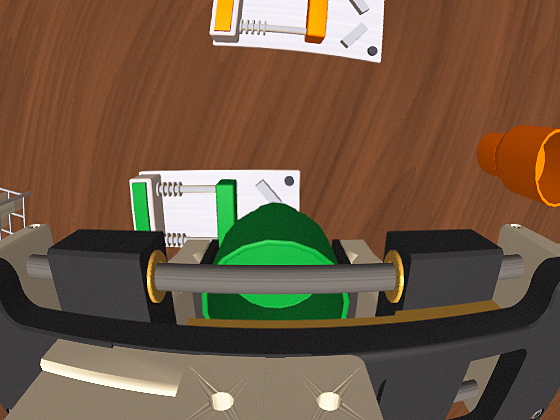

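View pics/s14.png

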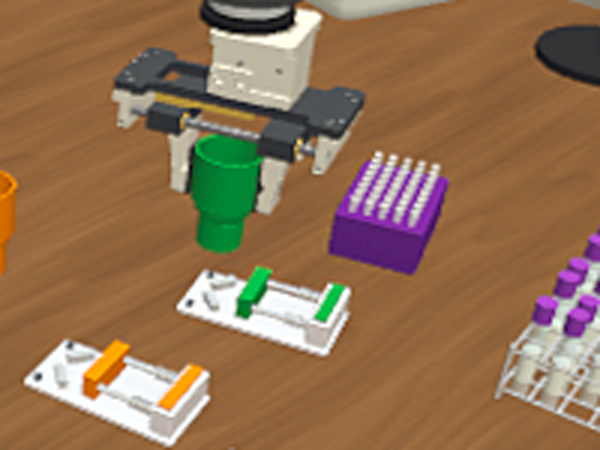

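The pot is above the lip side and the jaw is at (227,205) in the wrist view, the same layout as purple. Lowering, then pushing.

>>> apply_moves(commands=[{"grip": 1, "slide": [-0.001, -0.002, 0.025], "roll": 0}, {"grip": 1, "slide": [-0.001, -0.002, 0.046], "roll": 0}, {"grip": 1, "slide": [-0.001, -0.002, 0.047], "roll": 0}, {"grip": 1, "slide": [-0.001, -0.002, 0.047], "roll": 0}])

```text
time_s: 23.6
tcp_pos: [0.6209, 0.1824, 0.0689]
eef_rot: [-180.0, -0.0, -69.5]
contact_force: [0.1, 0.4, -1.4]
gripper_width: 0.0594
```

Run:
```python
from h import *
rect("scene",290,490,110,260,"s15")
print(get_state()["contact_force"]);go(cl("green",.005,.066),20.5)
```

```text
[ 0.89548525 -1.09005482 -1.80392848]
slide [ 0.     -0.0266  0.0033]
roll -0.0 (cur y heading -159.5)
t 23.65 tcp [0.6213 0.1825 0.0693] rot [-1.7991e+02  1.0000e-02 -6.9500e+01] j6 -13.1 w 0.059
```

View pics/s15.png

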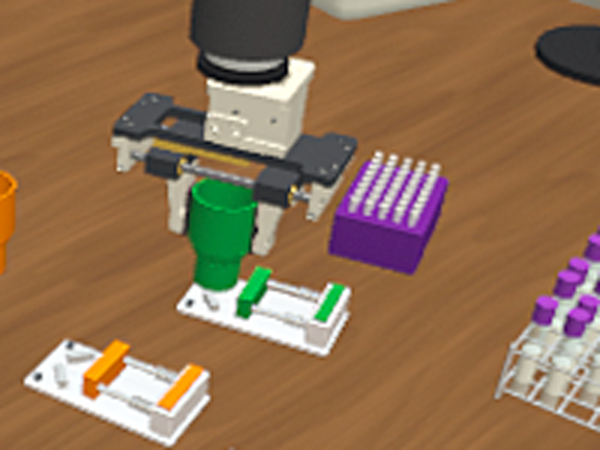

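>>> apply_moves(commands=[{"grip": 1, "slide": [0, -0.01, 0.002], "roll": 0}, {"grip": 1, "slide": [0, -0.02, 0.002], "roll": 0}, {"grip": 1, "slide": [0, -0.027, 0.002], "roll": 0}, {"grip": 1, "slide": [0, -0.027, 0.002], "roll": 0}])

```text
time_s: 24.15
tcp_pos: [0.6461, 0.1912, 0.0655]
eef_rot: [179.9, -0.0, -69.6]
contact_force: [-5.0, -1.7, 2.1]
gripper_width: 0.0594
```

Run:
```python
from h import *
rect("scene",290,490,110,260,"s16")
print(get_state()["contact_force"]);go(cl("green",.005,.053),20.5)
```

```text
[-6.1553405  -1.37027263  1.51088841]
slide [-0.0005 -0.0006  0.0125]
roll -0.06 (cur y heading -159.6)
t 24.2 tcp [0.6459 0.1911 0.0655] rot [ 1.7988e+02 -1.0000e-02 -6.9560e+01] j6 -12.6 w 0.0591
```

View pics/s16.png

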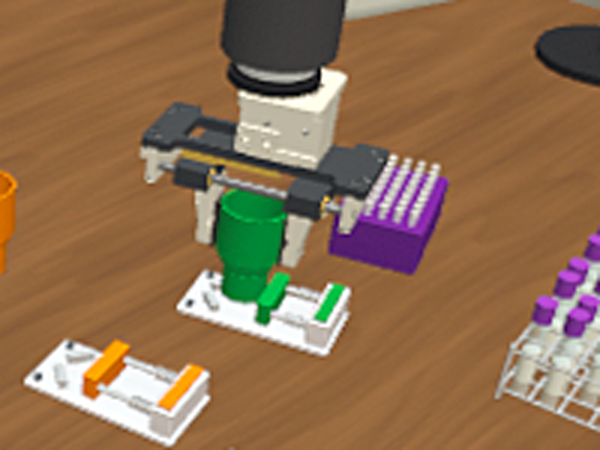

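The green jaw is pushed back. Lowering, backing off and releasing.

>>> apply_moves(commands=[{"grip": 1, "slide": [0, 0, 0.006], "roll": 0}, {"grip": 1, "slide": [0, 0, 0.011], "roll": 0}, {"grip": 1, "slide": [0, 0, 0.012], "roll": 0}, {"grip": 1, "slide": [0, 0, 0.012], "roll": 0}])

```text
time_s: 24.7
tcp_pos: [0.6453, 0.1909, 0.0533]
eef_rot: [179.8, -0.0, -69.6]
contact_force: [-6.4, -2.2, -0.5]
gripper_width: 0.059
```

Run:
```python
from h import *
rect("scene",290,490,110,260,"s17")
print(get_state()["contact_force"]);go(cl("green",.005,.053),20.5)
```

```text
[-4.95835513 -1.64246647 -0.85721884]
slide [-0.0005 -0.0011  0.0003]
roll -0.07 (cur y heading -159.6)
t 24.75 tcp [0.6453 0.1908 0.0533] rot [ 1.7985e+02 -1.0000e-02 -6.9570e+01] j6 -12.6 w 0.0592
```

View pics/s17.png

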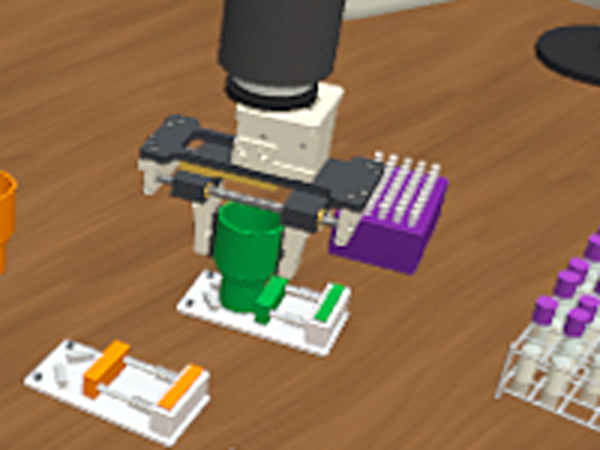

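>>> apply_moves(commands=[{"grip": 1, "slide": [0, 0, 0.001], "roll": 0}, {"grip": 1, "slide": [0, 0, 0.002], "roll": 0}, {"grip": 1, "slide": [0, 0, 0.002], "roll": 0}])

```text
time_s: 25.12
tcp_pos: [0.6457, 0.191, 0.0523]
eef_rot: [179.9, -0.0, -69.5]
contact_force: [-6.2, -3.3, 5.3]
gripper_width: 0.0592
```

>>> apply_moves(commands=[{"grip": 1, "slide": [0, 0.003, 0], "roll": 0}, {"grip": 1, "slide": [0, 0.004, 0], "roll": 0}, {"grip": 0.15, "slide": [0, 0.004, 0], "roll": 0}, {"grip": 0, "slide": [0, 0.004, 0], "roll": 0}, {"grip": 0, "slide": [0, 0.004, 0], "roll": 0}], grip_force=30)

```text
time_s: 25.75
tcp_pos: [0.6432, 0.1905, 0.0522]
eef_rot: [-179.9, 0.0, -69.5]
contact_force: [0.2, -0.8, -0.1]
gripper_width: 0.0835
```

>>> apply_moves(commands=[{"grip": 0, "slide": [0, 0, -0.06], "roll": 0}, {"grip": 0, "slide": [0, 0, -0.12], "roll": 0}, {"grip": 0, "slide": [0, 0, -0.19], "roll": 0}, {"grip": 0, "slide": [0, 0, -0.21], "roll": 0}])

```text
time_s: 26.25
tcp_pos: [0.6442, 0.1907, 0.2671]
eef_rot: [-179.6, 0.0, -69.5]
contact_force: [0.4, 0.3, -0.8]
gripper_width: 0.0874
```

Run:
```python
from h import *
pots("scene"); pots("top"); rect("scene",290,490,110,260,"s18"); go([.4736,-.3592,.26],20.5)
```

```text
scene purple (array([ 0.6455, -0.2038,  0.0301]), np.float64(0.0991), 0.95, 600)
scene purple (array([ 0.6481, -0.2042,  0.0285]), np.float64(0.1993), 0.71, 941)
scene purple (array([ 0.6471, -0.2046,  0.0292]), np.float64(0.1487), 0.58, 547)
scene purple (array([ 0.4736, -0.3585,  0.0285]), np.float64(0.0929), 0.53, 1047)
scene purple (array([0.4392, 0.0557, 0.0285]), np.float64(0.0925), 0.39, 655)
scene green (array([0.6426, 0.1908, 0.0286]), np.float64(0.0989), 0.68, 705)
scene orange (array([ 0.3504, -0.2969,  0.0284]), np.float64(0.0925), 0.83, 718)
scene orange (array([0.6648, 0.3904, 0.0337]), np.float64(0.0636), 0.71, 1081)
scene orange (array([0.4392, 0.0558, 0.0285]), np.float64(0.0925), 0.58, 666)
top purple (array([ 0.6475, -0.2045,  0.0283]), np.float64(0.2014), 0.87, 837)
top purple (array([-278.6289,  223.4233,  357.7516]), np.float64(0.1075), 0.67, 244)
top purple (array([ 0.6495, -0.2059,  0.0308]), np.float64(0.1543), 0.54, 233)
top green (array([ 0.4734, -0.3596,  0.0284]), np.float64(0.0958), 0.85, 854)
top green (array([-434.6583,  369.8412,  571.3105]), np.float64(0.1482), 0.66, 183)
top green (array([0.6422, 0.1896, 0.0285]), np.float64(0.1015), 0.58, 527)
top orange (array([0.4387, 0.055 , 0.0284]), np.float64(0.0964), 0.9, 631)
top orange (array([ 0.3507, -0.2975,  0.0285]), np.float64(0.096), 0.82, 796)
slide [0.4556 0.35   0.0016]
roll -0.04 (cur y heading -159.5)
t 26.7 tcp [0.6423 0.19   0.2607] rot [ 1.7988e+02 -2.0000e-02 -6.9540e+01] j6 -12.6 w 0.0879
```

View pics/s18.png

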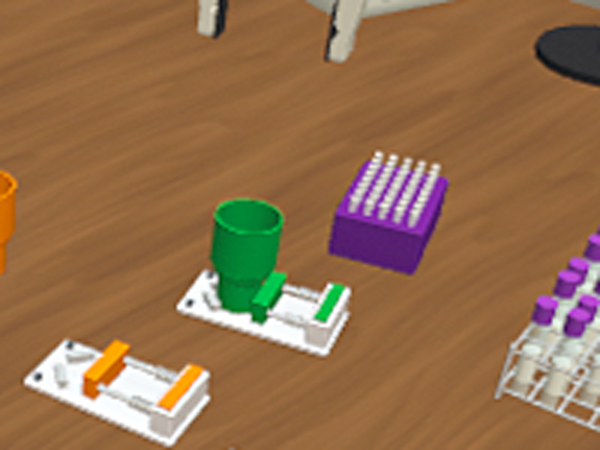

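The green pot is clipped: rim at (0.6424,0.190), z≈0.100. Fetching the second green pot.

>>> apply_moves(commands=[{"grip": 0, "slide": [0.456, 0.35, 0], "roll": 0}, {"grip": 0, "slide": [0.456, 0.35, 0], "roll": 0}, {"grip": 0, "slide": [0.456, 0.35, 0], "roll": 0}, {"grip": 0, "slide": [0.456, 0.35, 0], "roll": 0}, {"grip": 0, "slide": [0.456, 0.35, 0], "roll": 0}])

```text
time_s: 27.32
tcp_pos: [0.55, -0.1104, 0.2616]
eef_rot: [180.0, 0.0, -69.5]
contact_force: [0.6, -0.6, -0.1]
gripper_width: 0.0879
```

Run:
```python
from h import *
go([.4736,-.3592,.19],20.5)
```

```text
slide [0.2063 0.1587 0.0717]
roll -0.01 (cur y heading -159.5)
t 27.325 tcp [ 0.55   -0.1104  0.2616] rot [179.97   0.   -69.51] j6 11.8 w 0.0879
```

>>> apply_moves(commands=[{"grip": 0, "slide": [0.206, 0.159, 0], "roll": 0}, {"grip": 0, "slide": [0.206, 0.159, 0], "roll": 0}, {"grip": 0, "slide": [0.206, 0.159, 0], "roll": 0}, {"grip": 0, "slide": [0.206, 0.159, 0.03], "roll": 0}, {"grip": 0, "slide": [0.206, 0.159, 0.07], "roll": 0}])

```text
time_s: 27.95
tcp_pos: [0.4737, -0.3606, 0.1922]
eef_rot: [-179.9, -0.1, -69.7]
contact_force: [0.8, 1.0, -1.2]
gripper_width: 0.0873
```

Run:
```python
from h import *
rect("wrist",0,560,0,420,"w19",1)
pots("scene"); go([.4736,-.3592,.055],20.5)
```

```text
scene purple (array([ 0.6481, -0.2042,  0.0284]), np.float64(0.1989), 0.92, 934)
scene purple (array([ 0.6463, -0.2044,  0.0292]), np.float64(0.0986), 0.81, 542)
scene purple (array([ 0.647 , -0.2047,  0.0292]), np.float64(0.149), 0.58, 531)
scene green (array([ 0.4736, -0.3587,  0.0286]), np.float64(0.093), 0.76, 1060)
scene green (array([0.6426, 0.1904, 0.0285]), np.float64(0.0987), 0.64, 691)
scene orange (array([0.4388, 0.0563, 0.0286]), np.float64(0.092), 0.95, 628)
scene orange (array([ 0.3505, -0.2975,  0.0276]), np.float64(0.0916), 0.76, 474)
slide [0.0013 0.0017 0.138 ]
roll -0.01 (cur y heading -159.5)
t 28.2 tcp [ 0.4748 -0.3573  0.193 ] rot [ 1.800e+02 -5.000e-02 -6.951e+01] j6 38.6 w 0.0876
```

View pics/w19.png

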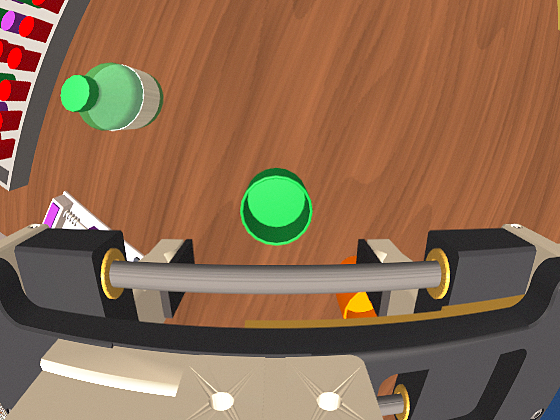

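The green rim is at (277,208), centred, and the orange pot at (350,290) is about 7 cm from the right finger. Descending.

>>> apply_moves(commands=[{"grip": 0, "slide": [0.001, 0.002, 0.06], "roll": 0}, {"grip": 0, "slide": [0.001, 0.002, 0.12], "roll": 0}, {"grip": 0, "slide": [0.001, 0.002, 0.137], "roll": 0}, {"grip": 0, "slide": [0.001, 0.002, 0.137], "roll": 0}, {"grip": 0.5, "slide": [0.001, 0.002, 0.137], "roll": 0}])

```text
time_s: 28.82
tcp_pos: [0.4747, -0.3595, 0.0578]
eef_rot: [-179.8, -0.2, -69.5]
contact_force: [0.9, -0.2, 0.5]
gripper_width: 0.0823
```

>>> apply_moves(commands=[{"grip": 1, "slide": [0, 0, 0], "roll": 0}, {"grip": 1, "slide": [0, 0, 0], "roll": 0}, {"grip": 1, "slide": [0, 0, 0], "roll": 0}, {"grip": 1, "slide": [0, 0, -0.05], "roll": 0}, {"grip": 1, "slide": [0, 0, -0.11], "roll": 0}])

```text
time_s: 29.45
tcp_pos: [0.4715, -0.3585, 0.165]
eef_rot: [179.8, 0.1, -69.5]
contact_force: [1.2, -0.4, -0.4]
gripper_width: 0.058
```

Run:
```python
from h import *
go([.6424,.1903,.26],20.5)
```

```text
slide [-0.4547 -0.3517 -0.0948]
roll -0.05 (cur y heading -159.5)
t 29.45 tcp [ 0.4715 -0.3585  0.165 ] rot [ 1.7985e+02  1.4000e-01 -6.9550e+01] j6 38.8 w 0.058
```

>>> apply_moves(commands=[{"grip": 1, "slide": [0, 0, -0.06], "roll": 0}, {"grip": 1, "slide": [-0.45, -0.35, -0.1], "roll": 0}, {"grip": 1, "slide": [-0.455, -0.352, -0.1], "roll": 0}, {"grip": 1, "slide": [-0.455, -0.352, -0.1], "roll": 0}, {"grip": 1, "slide": [-0.455, -0.352, -0.1], "roll": 0}])

```text
time_s: 30.08
tcp_pos: [0.5467, -0.1189, 0.2427]
eef_rot: [-180.0, 0.0, -69.6]
contact_force: [1.5, -0.7, -1.3]
gripper_width: 0.0585
```

Run:
```python
from h import *
go([.6424,.1903,.22],20.5)
```

```text
slide [-0.2563 -0.1977  0.0228]
roll -0.06 (cur y heading -159.6)
t 30.075 tcp [ 0.5467 -0.1189  0.2427] rot [-1.7999e+02  1.0000e-02 -6.9560e+01] j6 12.7 w 0.0585
```

>>> apply_moves(commands=[{"grip": 1, "slide": [-0.256, -0.198, 0.02], "roll": 0}, {"grip": 1, "slide": [-0.256, -0.198, 0.02], "roll": 0}, {"grip": 1, "slide": [-0.256, -0.198, 0.02], "roll": 0}, {"grip": 1, "slide": [-0.256, -0.198, 0.02], "roll": 0}, {"grip": 1, "slide": [-0.256, -0.198, 0.02], "roll": 0}])

```text
time_s: 30.7
tcp_pos: [0.6393, 0.1791, 0.223]
eef_rot: [180.0, 0.0, -69.5]
contact_force: [1.0, -0.3, 0.4]
gripper_width: 0.0586
```

>>> apply_moves(commands=[{"grip": 1, "slide": [-0.009, -0.008, 0.02], "roll": 0}, {"grip": 1, "slide": [-0.009, -0.008, 0.03], "roll": 0}])

```text
time_s: 30.95
tcp_pos: [0.6425, 0.1886, 0.1908]
eef_rot: [179.8, -0.0, -69.5]
contact_force: [0.4, -1.0, -1.1]
gripper_width: 0.0584
```

Run:
```python
from h import *
rect("scene",290,490,80,230,"s20");capture("top")
go([.6424,.1903,.111],20.5)
```

```text
slide [-0.0032 -0.0016  0.0803]
roll -0.09 (cur y heading -159.6)
t 31.05 tcp [0.6423 0.1868 0.1913] rot [ 1.7979e+02 -2.0000e-02 -6.9590e+01] j6 -12.4 w 0.0586
```

View pics/s20.png

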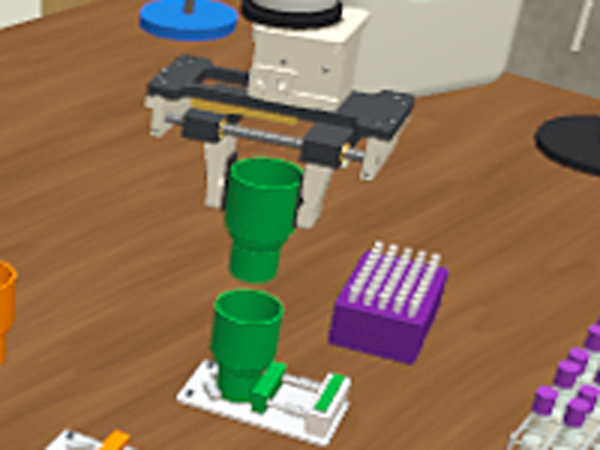

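Run:
```python
from h import *
pots("scene"); pots("top")
print(get_state()["tcp_pos"],get_state()["gripper_width"]); rect("wrist",0,560,0,420,"w20",1)
```

```text
scene purple (array([ 0.6475, -0.2046,  0.0289]), np.float64(0.1496), 0.71, 541)
scene purple (array([ 0.646 , -0.2043,  0.0295]), np.float64(0.098), 0.68, 559)
scene purple (array([ 0.6482, -0.2042,  0.0284]), np.float64(0.1992), 0.55, 958)
scene green (array([0.6429, 0.1907, 0.0283]), np.float64(0.0988), 0.69, 703)
scene orange (array([ 0.3504, -0.2966,  0.0286]), np.float64(0.0927), 0.7, 861)
scene orange (array([0.4392, 0.0553, 0.0282]), np.float64(0.0922), 0.56, 621)
scene orange (array([0.6962, 0.2089, 0.0326]), np.float64(0.034), 0.51, 895)
top purple (array([ 0.6475, -0.2047,  0.0286]), np.float64(0.202), 0.62, 935)
top purple (array([-226.923 ,  139.5841,  267.0487]), np.float64(0.1014), 0.53, 177)
top purple (array([-141.832 ,   59.9861,  154.6449]), np.float64(0.1549), 0.46, 221)
top green (array([-2.3395, 46.2252, 46.1084]), np.float64(0.2174), 0.73, 137)
top green (array([-66.0713, -17.2264,  68.9205]), np.float64(0.1018), 0.72, 174)
top orange (array([0.4389, 0.0547, 0.0284]), np.float64(0.0955), 0.87, 608)
top orange (array([ 0.3508, -0.2972,  0.0283]), np.float64(0.0961), 0.73, 764)
[0.64373316 0.18791677 0.19394188] 0.05844261894232151
```

View pics/w20.png

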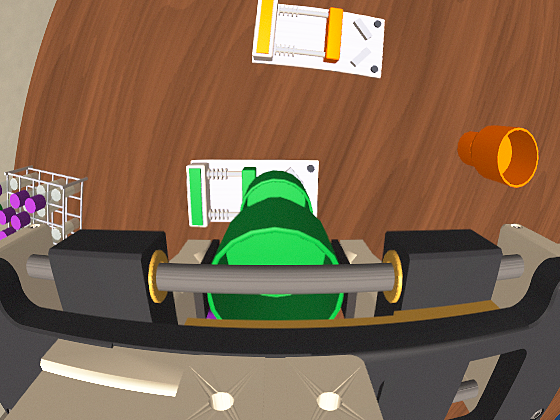

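```bash
cat >> h.py <<'E'
def held(col,zmin):
    p,d=capture("scene"); W=cloud("scene",d); s=get_state()
    k=hue(p,col)&(d>0)&(W[...,2]>zmin)&(np.hypot(W[...,0]-s["tcp_pos"][0],W[...,1]-s["tcp_pos"][1])<.06)
    P=W[k]; print(len(P),P[:,2].min(),P[:,2].max())
    for lo,hi in [(.0,.03),(.03,.045),(.045,.06),(.06,.075),(.075,.1)]:
        z0=np.percentile(P[:,2],.5); Q=P[(P[:,2]>z0+lo)&(P[:,2]<z0+hi)]
        if len(Q)>40: print(lo,hi,np.round(circ(Q[:,:2],.021 if hi<=.03 else (.0255 if hi<=.046 else .0295)),4),np.round(circ(Q[:,:2]),4),len(Q))
    print("tcp",s["tcp_pos"])
E
python3 - <<'E'
from h import *
held("green",.115)
E
```

```text
819 0.13901143371805286 0.23839306545097466
0.0 0.03 [0.6673 0.1601] [0.6445 0.1876 0.0197] 156
0.03 0.045 [0.6731 0.1522] [0.6451 0.1868 0.0241] 72
0.045 0.06 [0.6736 0.1441] [0.6441 0.1885 0.0295] 117
0.06 0.075 [0.6447 0.188 ] [0.6448 0.1876 0.0287] 182
0.075 0.1 [0.6447 0.1874] [0.6447 0.1873 0.0285] 287
tcp [0.6436292  0.18817527 0.19359236]
```

Run:
```python
from h import *
go([.6417,.1912,.111],20.5)
```

```text
slide [-0.0035  0.0008  0.0826]
roll -0.05 (cur y heading -159.6)
t 31.55 tcp [0.6436 0.1882 0.1936] rot [-1.7996e+02  1.0000e-02 -6.9550e+01] j6 -12.5 w 0.0584
```

>>> apply_moves(commands=[{"grip": 1, "slide": [-0.003, 0.001, 0.02], "roll": 0}, {"grip": 1, "slide": [-0.003, 0.001, 0.045], "roll": 0}, {"grip": 1, "slide": [-0.003, 0.001, 0.065], "roll": 0}, {"grip": 1, "slide": [-0.003, 0.001, 0.075], "roll": 0}, {"grip": 1, "slide": [-0.003, 0.001, 0.079], "roll": 0}])

```text
time_s: 32.17
tcp_pos: [0.6416, 0.1908, 0.1139]
eef_rot: [180.0, -0.0, -69.5]
contact_force: [1.1, 0.2, -0.6]
gripper_width: 0.0581
```

>>> apply_moves(commands=[{"grip": 1, "slide": [0, 0, 0.001], "roll": 0}, {"grip": 1, "slide": [0, 0, 0.002], "roll": 0}, {"grip": 1, "slide": [0, 0, 0.002], "roll": 0}])

```text
time_s: 32.55
tcp_pos: [0.6418, 0.1909, 0.1126]
eef_rot: [-180.0, 0.0, -69.5]
contact_force: [-1.6, -0.3, -0.3]
gripper_width: 0.058
```

>>> apply_moves(commands=[{"grip": 1, "slide": [0, 0, 0.001], "roll": 0}, {"grip": 1, "slide": [0, 0, 0.002], "roll": 0}, {"grip": 1, "slide": [0, 0, 0.002], "roll": 0}])

```text
time_s: 32.92
tcp_pos: [0.642, 0.1909, 0.1119]
eef_rot: [-179.9, -0.0, -69.5]
contact_force: [-2.6, -1.4, 8.5]
gripper_width: 0.0584
```

>>> apply_moves(commands=[{"grip": 0.15, "slide": [0, 0, 0], "roll": 0}, {"grip": 0, "slide": [0, 0, 0], "roll": 0}, {"grip": 0, "slide": [0, 0, -0.03], "roll": 0}, {"grip": 0, "slide": [0, 0, -0.09], "roll": 0}, {"grip": 0, "slide": [0, 0, -0.12], "roll": 0}])

```text
time_s: 33.55
tcp_pos: [0.6427, 0.1911, 0.2336]
eef_rot: [-179.8, -0.0, -69.5]
contact_force: [1.0, -0.5, -0.4]
gripper_width: 0.0876
```

Run:
```python
from h import *
pots("scene"); rect("scene",290,490,80,230,"s21"); go([.4388,.0553,.2],15)
```

```text
scene purple (array([ 0.6464, -0.2048,  0.0291]), np.float64(0.0989), 0.83, 552)
scene purple (array([ 0.6481, -0.2042,  0.0285]), np.float64(0.1995), 0.76, 1012)
scene purple (array([0.439 , 0.0557, 0.0285]), np.float64(0.0924), 0.66, 628)
scene purple (array([ 0.6472, -0.2044,  0.0291]), np.float64(0.1493), 0.64, 540)
scene green (array([0.6419, 0.1915, 0.0296]), np.float64(0.0997), 0.94, 562)
scene green (array([0.6425, 0.1901, 0.0287]), np.float64(0.1491), 0.59, 593)
scene green (array([0.6818, 0.0218, 0.0396]), np.float64(0.0342), 0.54, 1166)
scene orange (array([0.439 , 0.0556, 0.0285]), np.float64(0.0926), 0.77, 641)
scene orange (array([ 0.3507, -0.2966,  0.0284]), np.float64(0.0928), 0.73, 861)
scene orange (array([0.6964, 0.2084, 0.033 ]), np.float64(0.0343), 0.5, 847)
slide [0.0562 0.2368 0.0295]
roll 5.45 (cur y heading -159.5)
t 33.8 tcp [0.641  0.1907 0.2292] rot [ 1.7993e+02  2.0000e-02 -6.9550e+01] j6 -12.8 w 0.0877
```

View pics/s21.png

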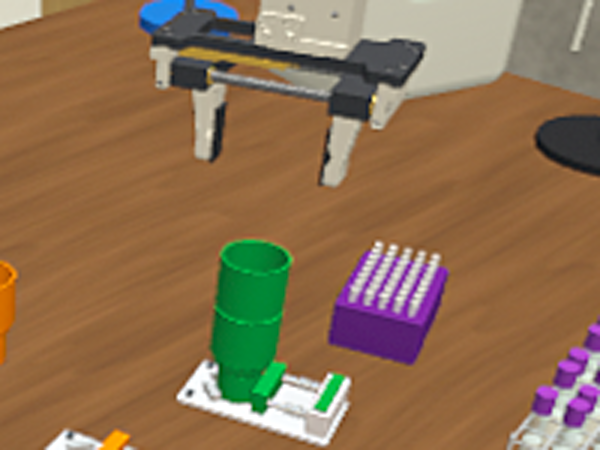

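The green pots are nested, with rims at 0.0997 and 0.149. On to orange.

>>> apply_moves(commands=[{"grip": 0, "slide": [0.056, 0.237, 0], "roll": 5.5}, {"grip": 0, "slide": [0.056, 0.237, 0.01], "roll": 5.5}, {"grip": 0, "slide": [0.056, 0.237, 0.04], "roll": 5.5}, {"grip": 0, "slide": [0.056, 0.237, 0.08], "roll": 5.5}, {"grip": 0, "slide": [0.056, 0.237, 0.09], "roll": 5.5}], grip_force=45)

```text
time_s: 34.42
tcp_pos: [0.4352, 0.0532, 0.1376]
eef_rot: [179.8, -0.0, -75.1]
contact_force: [0.8, 0.9, -0.0]
gripper_width: 0.0875
```

Run:
```python
from h import *
rect("wrist",0,560,0,420,"w22",1);capture("scene"); go([.4388,.0553,.046],15)
```

```text
slide [-0.001  -0.0042  0.0912]
roll -0.09 (cur y heading -165.1)
t 34.525 tcp [0.4355 0.0535 0.1373] rot [ 1.7964e+02 -6.0000e-02 -7.5090e+01] j6 -17.9 w 0.0873
```

View pics/w22.png

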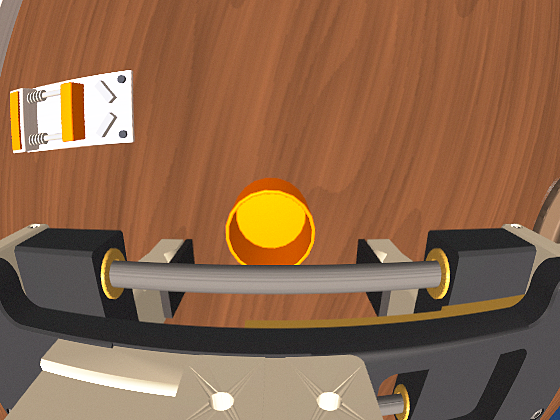

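>>> apply_moves(commands=[{"grip": 0, "slide": [-0.001, -0.003, 0.05], "roll": 0}, {"grip": 0, "slide": [-0.001, -0.003, 0.091], "roll": 0}, {"grip": 0, "slide": [-0.001, -0.003, 0.091], "roll": 0}, {"grip": 0.5, "slide": [-0.001, -0.003, 0.091], "roll": 0}, {"grip": 1, "slide": [-0.001, -0.003, 0.091], "roll": 0}])

```text
time_s: 35.15
tcp_pos: [0.4431, 0.058, 0.0508]
eef_rot: [-179.8, 0.0, -75.0]
contact_force: [-0.5, -0.9, -0.0]
gripper_width: 0.073
```

>>> apply_moves(commands=[{"grip": 1, "slide": [0, 0, 0], "roll": 0}, {"grip": 1, "slide": [0, 0, 0], "roll": 0}, {"grip": 1, "slide": [0, 0, -0.03], "roll": 0}, {"grip": 1, "slide": [0, 0, -0.07], "roll": 0}, {"grip": 1, "slide": [0, 0, -0.07], "roll": 0}])

```text
time_s: 35.78
tcp_pos: [0.4437, 0.0583, 0.1222]
eef_rot: [-179.6, 0.1, -75.0]
contact_force: [0.5, 0.2, -0.9]
gripper_width: 0.0596
```

Run:
```python
from h import *
go(cl("orange",-.022,.118),15)
```

```text
slide [ 0.0959 -0.1483  0.005 ]
roll -0.01 (cur y heading -165.0)
t 35.775 tcp [0.4437 0.0583 0.1222] rot [-1.7963e+02  9.0000e-02 -7.5010e+01] j6 -17.9 w 0.0596
```

>>> apply_moves(commands=[{"grip": 1, "slide": [0.096, -0.148, 0.002], "roll": 0}, {"grip": 1, "slide": [0.096, -0.148, 0.002], "roll": 0}, {"grip": 1, "slide": [0.096, -0.148, 0.002], "roll": 0}, {"grip": 1, "slide": [0.096, -0.148, 0.002], "roll": 0}, {"grip": 1, "slide": [0.096, -0.148, 0.002], "roll": 0}])

```text
time_s: 36.4
tcp_pos: [0.6085, 0.0023, 0.1157]
eef_rot: [179.9, 0.0, -75.1]
contact_force: [-0.3, -0.5, -1.3]
gripper_width: 0.0602
```

Run:
```python
from h import *
rect("scene",230,430,150,300,"s23");rect("wrist",0,560,0,420,"w23",1)
held("orange",.05)
go(cl("orange",-.022,.070),15)
```

```text
911 0.06390845105467903 0.38294546250161676
0.0 0.03 [ 0.6339 -0.0228] [0.6081 0.0035 0.0208] 157
0.03 0.045 [ 0.6395 -0.0303] [0.6069 0.0049 0.0266] 56
0.045 0.06 [ 0.6402 -0.0378] [0.6086 0.0037 0.0296] 112
0.06 0.075 [0.6098 0.0029] [0.6096 0.0026 0.0287] 193
0.075 0.1 [0.6098 0.0036] [0.6095 0.0027 0.0286] 239
tcp [0.60858916 0.0030294  0.11718562]
slide [-0.0001 -0.0033  0.0472]
roll 0.0 (cur y heading -165.0)
t 36.55 tcp [0.6086 0.003  0.1172] rot [ 1.7999e+02  1.0000e-02 -7.5000e+01] j6 -3.6 w 0.06
```

View pics/s23.png

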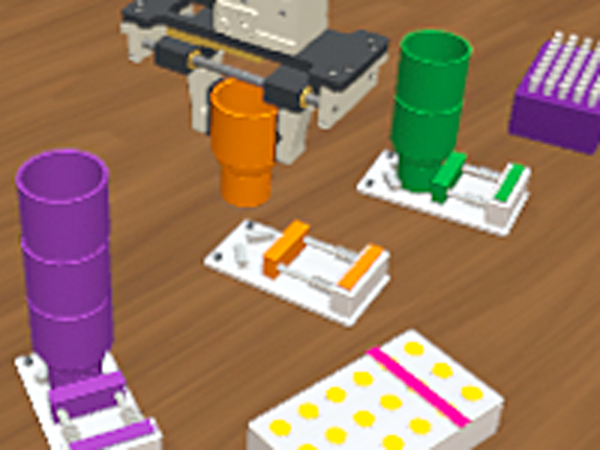

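View pics/w23.png

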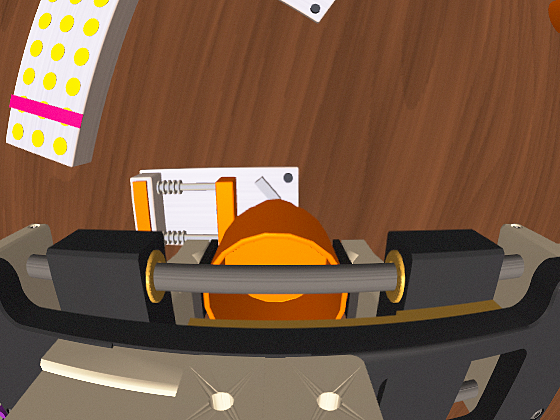

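The orange pot is above its lip and aligned as the others were, with the jaw at (227,205) in the wrist view. Lowering.

>>> apply_moves(commands=[{"grip": 1, "slide": [0, -0.002, 0.025], "roll": 0}, {"grip": 1, "slide": [0, -0.002, 0.046], "roll": 0}, {"grip": 1, "slide": [0, -0.002, 0.047], "roll": 0}, {"grip": 1, "slide": [0, -0.002, 0.047], "roll": 0}])

```text
time_s: 37.05
tcp_pos: [0.6117, 0.0036, 0.0712]
eef_rot: [-179.9, -0.0, -75.0]
contact_force: [0.8, 0.4, -0.3]
gripper_width: 0.0601
```

Run:
```python
from h import *
rect("scene",230,430,150,300,"s24")
print(get_state()["contact_force"]);go(cl("orange",.005,.07),15)
```

```text
[-0.02157909 -0.07785273 -0.77306957]
slide [-0.0004 -0.0269  0.0015]
roll 0.0 (cur y heading -165.0)
t 37.1 tcp [0.612  0.0036 0.0714] rot [-1.799e+02 -1.000e-02 -7.500e+01] j6 -3.6 w 0.0595
```

View pics/s24.png

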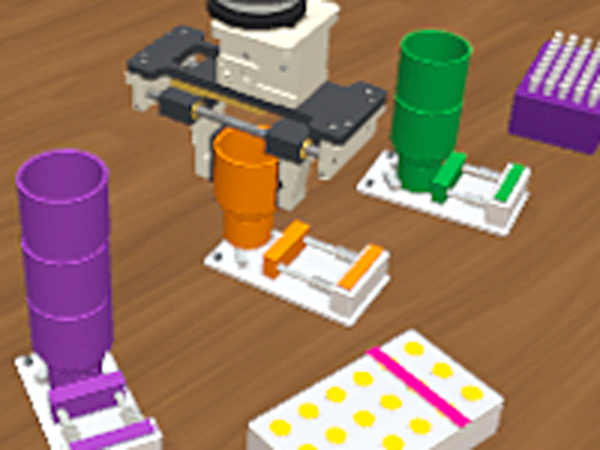

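>>> apply_moves(commands=[{"grip": 1, "slide": [0, -0.01, 0.001], "roll": 0}, {"grip": 1, "slide": [0, -0.02, 0.001], "roll": 0}, {"grip": 1, "slide": [0, -0.028, 0.001], "roll": 0}, {"grip": 1, "slide": [0, -0.028, 0.001], "roll": 0}])

```text
time_s: 37.6
tcp_pos: [0.6381, 0.0102, 0.0686]
eef_rot: [179.9, -0.0, -75.0]
contact_force: [-5.8, -2.1, 1.9]
gripper_width: 0.0598
```

Run:
```python
from h import *
rect("scene",230,430,150,300,"s25")
print(get_state()["contact_force"]);go(cl("orange",.005,.0575),15)
```

```text
[-6.60245904 -0.94677635  1.66405988]
slide [-0.0008 -0.0003  0.0111]
roll -0.06 (cur y heading -165.1)
t 37.65 tcp [0.6378 0.0101 0.0686] rot [179.86   0.   -75.06] j6 -3.5 w 0.0603
```

View pics/s25.png

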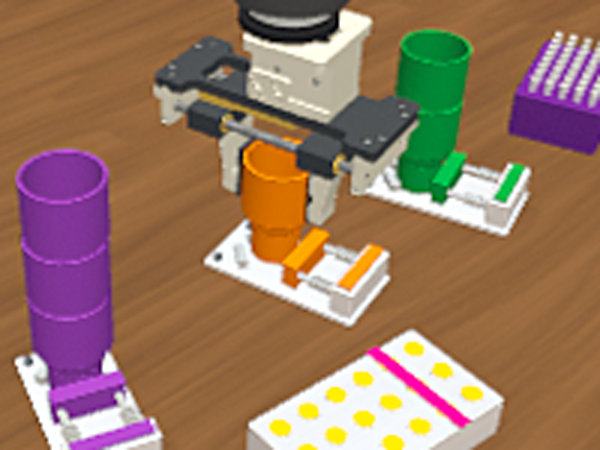

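The orange jaw is pushed back at 6.7 N. Lowering.

>>> apply_moves(commands=[{"grip": 1, "slide": [0, 0, 0.006], "roll": 0}, {"grip": 1, "slide": [0, 0, 0.011], "roll": 0}, {"grip": 1, "slide": [0, 0, 0.012], "roll": 0}, {"grip": 1, "slide": [0, 0, 0.012], "roll": 0}])

```text
time_s: 38.15
tcp_pos: [0.6372, 0.0099, 0.0564]
eef_rot: [179.8, 0.0, -75.1]
contact_force: [-5.5, -1.5, 0.5]
gripper_width: 0.0602
```

>>> apply_moves(commands=[{"grip": 1, "slide": [0, 0, 0.001], "roll": 0}, {"grip": 1, "slide": [0, 0, 0.002], "roll": 0}, {"grip": 1, "slide": [0, 0, 0.002], "roll": 0}])

```text
time_s: 38.52
tcp_pos: [0.6373, 0.0098, 0.0562]
eef_rot: [179.9, -0.0, -75.0]
contact_force: [-11.2, -2.0, 12.7]
gripper_width: 0.0598
```

Run:
```python
from h import *
rect("scene",230,430,150,300,"s26")
print(get_state()["contact_force"]);go(cl("orange",.005,.0575),15)
```

```text
[-10.75635782  -1.69111764  13.14842874]
slide [-0.001  -0.0008 -0.0013]
roll -0.03 (cur y heading -165.0)
t 38.575 tcp [0.6373 0.0099 0.0562] rot [ 1.7987e+02 -2.0000e-02 -7.5030e+01] j6 -3.5 w 0.06
```

View pics/s26.png

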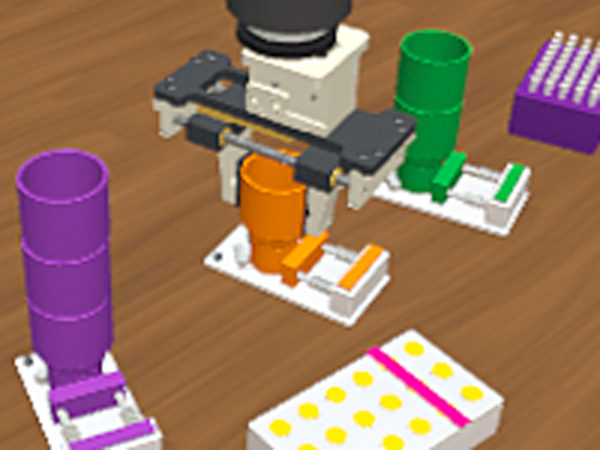

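>>> apply_moves(commands=[{"grip": 1, "slide": [0, 0.002, -0.001], "roll": 0}, {"grip": 1, "slide": [0, 0.003, -0.001], "roll": 0}, {"grip": 0.15, "slide": [0, 0.003, -0.001], "roll": 0}, {"grip": 0, "slide": [0, 0.003, -0.001], "roll": 0}, {"grip": 0, "slide": [0, 0.003, -0.001], "roll": 0}], grip_force=30)

```text
time_s: 39.2
tcp_pos: [0.6365, 0.01, 0.0563]
eef_rot: [-179.9, -0.0, -75.0]
contact_force: [-0.4, -0.4, -1.1]
gripper_width: 0.0841
```

>>> apply_moves(commands=[{"grip": 0, "slide": [0, 0, -0.06], "roll": 0}, {"grip": 0, "slide": [0, 0, -0.12], "roll": 0}, {"grip": 0, "slide": [0, 0, -0.19], "roll": 0}, {"grip": 0, "slide": [0, 0, -0.21], "roll": 0}])

```text
time_s: 39.7
tcp_pos: [0.6373, 0.0099, 0.2711]
eef_rot: [-179.6, -0.0, -75.0]
contact_force: [-0.5, 1.1, -1.0]
gripper_width: 0.0879
```

Run:
```python
from h import *
pots("scene"); pots("top"); rect("scene",230,430,150,300,"s27"); go([.3508,-.297,.26],15)
```

```text
scene purple (array([ 0.6479, -0.2041,  0.0286]), np.float64(0.1993), 0.85, 1012)
scene purple (array([ 0.646 , -0.2039,  0.0296]), np.float64(0.0987), 0.78, 585)
scene purple (array([ 0.6468, -0.2044,  0.0296]), np.float64(0.1489), 0.74, 529)
scene green (array([0.6424, 0.1907, 0.0286]), np.float64(0.098), 0.83, 511)
scene green (array([0.6425, 0.1897, 0.0286]), np.float64(0.1488), 0.8, 580)
scene orange (array([0.6353, 0.0092, 0.0285]), np.float64(0.0986), 0.77, 782)
scene orange (array([ 0.3503, -0.2964,  0.0284]), np.float64(0.0929), 0.62, 848)
top purple (array([ 0.6476, -0.2048,  0.0285]), np.float64(0.2016), 0.77, 879)
top purple (array([ 0.6496, -0.2061,  0.0308]), np.float64(0.1524), 0.58, 227)
top purple (array([ 0.6483, -0.2066,  0.0306]), np.float64(0.101), 0.57, 176)
top green (array([0.642 , 0.1893, 0.0285]), np.float64(0.1513), 0.66, 773)
top green (array([0.6444, 0.1907, 0.0311]), np.float64(0.1008), 0.66, 196)
top orange (array([ 0.3509, -0.2974,  0.0284]), np.float64(0.096), 0.94, 786)
top orange (array([0.6367, 0.0085, 0.0299]), np.float64(0.1021), 0.67, 265)
top orange (array([ 0.6537, -0.4017,  0.0104]), np.float64(0.1321), 0.33, 977)
slide [0.2228 0.3539 0.0055]
roll -0.04 (cur y heading -165.0)
t 40.15 tcp [0.6352 0.0096 0.2648] rot [179.88   0.   -75.04] j6 -3.5 w 0.0878
```

View pics/s27.png

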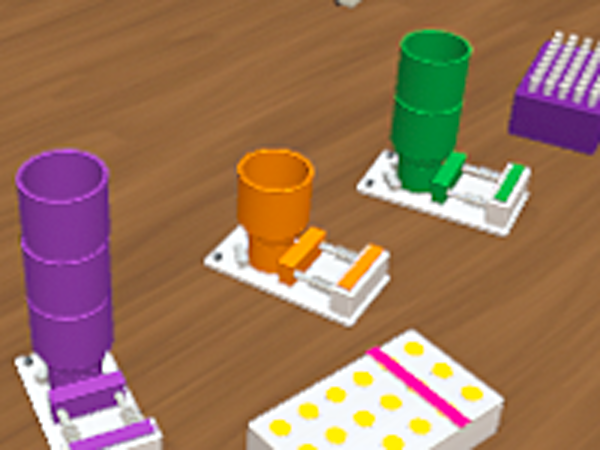

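The orange pot is clipped: rim at (0.635,0.009), z≈0.099. Last pot: orange at (0.351,-0.297).

>>> apply_moves(commands=[{"grip": 0, "slide": [0.223, 0.354, 0], "roll": 0}, {"grip": 0, "slide": [0.223, 0.354, 0], "roll": 0}, {"grip": 0, "slide": [0.223, 0.354, 0], "roll": 0}, {"grip": 0, "slide": [0.223, 0.354, 0], "roll": 0}, {"grip": 0, "slide": [0.223, 0.354, 0], "roll": 0}])

```text
time_s: 40.78
tcp_pos: [0.4215, -0.2206, 0.2658]
eef_rot: [180.0, -0.0, -75.0]
contact_force: [1.2, -1.3, -0.2]
gripper_width: 0.0877
```

Run:
```python
from h import *
go([.3508,-.297,.15],15)
```

```text
slide [0.0555 0.088  0.1158]
roll -0.0 (cur y heading -165.0)
t 40.775 tcp [ 0.4215 -0.2206  0.2658] rot [179.97  -0.   -75.  ] j6 18.8 w 0.0877
```

>>> apply_moves(commands=[{"grip": 0, "slide": [0.055, 0.088, 0.04], "roll": 0}, {"grip": 0, "slide": [0.055, 0.088, 0.08], "roll": 0}, {"grip": 0, "slide": [0.055, 0.088, 0.116], "roll": 0}, {"grip": 0, "slide": [0.055, 0.088, 0.116], "roll": 0}])

```text
time_s: 41.28
tcp_pos: [0.3494, -0.295, 0.1474]
eef_rot: [179.7, 0.2, -75.1]
contact_force: [-0.0, -0.2, 0.9]
gripper_width: 0.0874
```

Run:
```python
from h import *
rect("wrist",0,560,0,420,"w28",1);pots("scene"); go([.3508,-.297,.055],15)
```

```text
scene purple (array([ 0.648 , -0.204 ,  0.0286]), np.float64(0.1991), 0.87, 972)
scene purple (array([ 0.6471, -0.204 ,  0.0297]), np.float64(0.1487), 0.8, 526)
scene green (array([0.6417, 0.191 , 0.0292]), np.float64(0.0978), 0.75, 537)
scene green (array([0.6427, 0.1904, 0.0284]), np.float64(0.1487), 0.69, 557)
scene orange (array([ 0.3507, -0.2966,  0.0283]), np.float64(0.0922), 0.6, 792)
slide [0.0005 0.0038 0.0969]
roll 0.04 (cur y heading -165.0)
t 41.525 tcp [ 0.3541 -0.2955  0.1519] rot [-1.7986e+02 -1.1000e-01 -7.4960e+01] j6 30.3 w 0.088
```

View pics/w28.png

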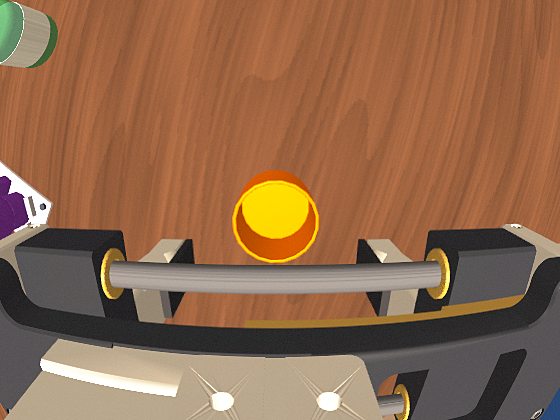

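The orange rim is centred at (276,221). The network missed the clipped orange pot in that frame, so I'll re-check it. Grasping now.

>>> apply_moves(commands=[{"grip": 0, "slide": [0, 0.003, 0.05], "roll": 0}, {"grip": 0, "slide": [0, 0.003, 0.096], "roll": 0}, {"grip": 0, "slide": [0, 0.003, 0.096], "roll": 0}, {"grip": 0.5, "slide": [0, 0.003, 0.096], "roll": 0}, {"grip": 1, "slide": [0, 0.003, 0.096], "roll": 0}])

```text
time_s: 42.15
tcp_pos: [0.3511, -0.2966, 0.0562]
eef_rot: [-179.8, -0.1, -75.0]
contact_force: [0.0, 0.7, 0.1]
gripper_width: 0.0728
```

>>> apply_moves(commands=[{"grip": 1, "slide": [0, 0, 0], "roll": 0}, {"grip": 1, "slide": [0, 0, 0], "roll": 0}, {"grip": 1, "slide": [0, 0, -0.04], "roll": 0}, {"grip": 1, "slide": [0, 0, -0.1], "roll": 0}, {"grip": 1, "slide": [0, 0, -0.14], "roll": 0}])

```text
time_s: 42.78
tcp_pos: [0.3497, -0.2963, 0.1969]
eef_rot: [-179.9, -0.1, -75.0]
contact_force: [0.2, 0.7, -2.1]
gripper_width: 0.0601
```

Run:
```python
from h import *
pots("scene"); go([.6348,.009,.2],15)
```

```text
scene purple (array([ 0.6467, -0.2048,  0.029 ]), np.float64(0.0987), 0.92, 546)
scene purple (array([ 0.6472, -0.2048,  0.0291]), np.float64(0.1489), 0.75, 529)
scene purple (array([ 0.6481, -0.2042,  0.0286]), np.float64(0.1993), 0.56, 1014)
scene green (array([0.6424, 0.1899, 0.0284]), np.float64(0.1483), 0.75, 557)
scene green (array([0.6422, 0.1919, 0.0297]), np.float64(0.0974), 0.67, 508)
scene green (array([0.6965, 0.208 , 0.0326]), np.float64(0.0343), 0.55, 802)
scene orange (array([0.6354, 0.0088, 0.0285]), np.float64(0.0991), 0.89, 759)
scene orange (array([ 0.3514, -0.2954,  0.0288]), np.float64(0.2343), 0.58, 737)
slide [-0.2211 -0.3544 -0.0049]
roll -0.06 (cur y heading -165.1)
t 42.975 tcp [ 0.3494 -0.296   0.1946] rot [-1.799e+02 -2.000e-02 -7.506e+01] j6 30.5 w 0.06
```

>>> apply_moves(commands=[{"grip": 1, "slide": [-0.221, -0.354, -0.01], "roll": 0}, {"grip": 1, "slide": [-0.221, -0.354, -0.01], "roll": 0}, {"grip": 1, "slide": [-0.221, -0.354, -0.01], "roll": 0}, {"grip": 1, "slide": [-0.221, -0.354, -0.01], "roll": 0}, {"grip": 1, "slide": [-0.221, -0.354, -0.01], "roll": 0}])

```text
time_s: 43.6
tcp_pos: [0.5629, -0.0662, 0.1997]
eef_rot: [179.8, 0.0, -75.0]
contact_force: [0.4, -1.3, -0.7]
gripper_width: 0.06
```

Run:
```python
from h import *
go([.6348,.009,.19],15)
```

```text
slide [-0.0541 -0.0889  0.0095]
roll -0.04 (cur y heading -165.0)
t 43.6 tcp [ 0.5629 -0.0662  0.1997] rot [ 1.7983e+02  3.0000e-02 -7.5040e+01] j6 1.9 w 0.06
```

>>> apply_moves(commands=[{"grip": 1, "slide": [-0.054, -0.089, 0.008], "roll": 0}, {"grip": 1, "slide": [-0.054, -0.089, 0.008], "roll": 0}, {"grip": 1, "slide": [-0.054, -0.089, 0.008], "roll": 0}, {"grip": 1, "slide": [-0.054, -0.089, 0.008], "roll": 0}])

```text
time_s: 44.1
tcp_pos: [0.6336, 0.007, 0.1916]
eef_rot: [179.8, 0.0, -75.0]
contact_force: [-1.0, -0.1, -0.5]
gripper_width: 0.0599
```

Run:
```python
from h import *
rect("scene",230,430,120,270,"s29")
held("orange",.108); pots("scene"); go([.6345,.0088,.112],15)
```

```text
1118 0.1362976882605245 0.4377557829833497
0.0 0.03 [ 0.6579 -0.0202] [ 242.9673 -264.9875  359.0756] 190
0.03 0.045 [ 0.6649 -0.0267] [0.6339 0.007  0.0246] 65
0.045 0.06 [ 0.6661 -0.0357] [0.6337 0.0072 0.03  ] 139
0.06 0.075 [0.635  0.0066] [0.6349 0.0061 0.0286] 211
0.075 0.1 [0.6354 0.0063] [0.6351 0.0058 0.0285] 333
tcp [0.63383794 0.0064964  0.19291839]
scene purple (array([ 525.7558, -378.5598,  647.1933]), np.float64(0.0981), 0.91, 531)
scene purple (array([ 0.648 , -0.2041,  0.0285]), np.float64(0.1991), 0.87, 977)
scene purple (array([ 0.647 , -0.2046,  0.0292]), np.float64(0.1487), 0.64, 525)
scene green (array([0.6426, 0.1903, 0.0284]), np.float64(0.0972), 0.63, 434)
scene orange (array([0.6354, 0.0059, 0.0286]), np.float64(0.2304), 0.75, 942)
scene orange (array([0.6356, 0.009 , 0.0284]), np.float64(0.099), 0.74, 784)
scene orange (array([0.6652, 0.3924, 0.034 ]), np.float64(0.0635), 0.68, 1144)
slide [-0.0021 -0.0006  0.082 ]
roll -0.09 (cur y heading -165.1)
t 44.4 tcp [0.6345 0.0066 0.194 ] rot [-179.96    0.    -75.09] j6 -3.3 w 0.0601
```

View pics/s29.png

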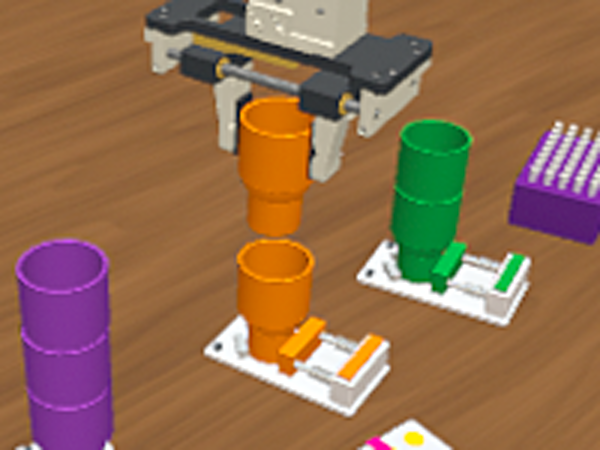

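>>> apply_moves(commands=[{"grip": 1, "slide": [-0.003, -0.001, 0.02], "roll": 0}, {"grip": 1, "slide": [-0.003, -0.001, 0.045], "roll": 0}, {"grip": 1, "slide": [-0.003, -0.001, 0.065], "roll": 0}, {"grip": 1, "slide": [-0.003, -0.001, 0.076], "roll": 0}, {"grip": 1, "slide": [-0.003, -0.001, 0.079], "roll": 0}])

```text
time_s: 45.02
tcp_pos: [0.6348, 0.0102, 0.1144]
eef_rot: [180.0, -0.0, -75.0]
contact_force: [0.1, -0.4, -0.9]
gripper_width: 0.06
```

>>> apply_moves(commands=[{"grip": 1, "slide": [0, 0, 0.001], "roll": 0}, {"grip": 1, "slide": [0, 0, 0.002], "roll": 0}, {"grip": 1, "slide": [0, 0, 0.002], "roll": 0}])

```text
time_s: 45.4
tcp_pos: [0.6352, 0.0105, 0.1131]
eef_rot: [-180.0, 0.0, -75.0]
contact_force: [0.3, 0.7, -1.7]
gripper_width: 0.0601
```

>>> apply_moves(commands=[{"grip": 1, "slide": [0, 0, 0.001], "roll": 0}, {"grip": 1, "slide": [0, 0, 0.002], "roll": 0}, {"grip": 1, "slide": [0, 0, 0.002], "roll": 0}])

```text
time_s: 45.78
tcp_pos: [0.6352, 0.0104, 0.1114]
eef_rot: [-180.0, -0.0, -75.0]
contact_force: [-2.7, 0.3, 3.9]
gripper_width: 0.0602
```

Contact at 0.1114, fully down. Releasing and retreating upward.

>>> apply_moves(commands=[{"grip": 0.15, "slide": [0, 0, 0], "roll": 0}, {"grip": 0, "slide": [0, 0, 0], "roll": 0}, {"grip": 0, "slide": [0, 0, -0.03], "roll": 0}, {"grip": 0, "slide": [0, 0, -0.09], "roll": 0}, {"grip": 0, "slide": [0, 0, -0.14], "roll": 0}])

```text
time_s: 46.4
tcp_pos: [0.6351, 0.0104, 0.2525]
eef_rot: [-180.0, -0.0, -75.0]
contact_force: [0.6, -0.1, 0.6]
gripper_width: 0.0872
```

>>> apply_moves(commands=[{"grip": 0, "slide": [0, 0.06, 0], "roll": 0}, {"grip": 0, "slide": [0, 0.12, 0], "roll": 0}, {"grip": 0, "slide": [0, 0.17, 0], "roll": 0}, {"grip": 0, "slide": [0, 0.17, 0], "roll": 0}])

```text
time_s: 46.9
tcp_pos: [0.468, -0.0343, 0.2514]
eef_rot: [-179.9, 0.0, -75.1]
contact_force: [0.5, 0.3, 0.3]
gripper_width: 0.0877
```

```bash
python3 - <<'E'
from h import *
rect("scene",80,480,90,340,"s30",2); rect("top",0,560,0,420,"t30",1)
pots("scene"); pots("top")
p,d=capture("top"); W=cloud("top",d)
for n in ["tip_box","reagent"]:
    for m in cut_out(n,"top")[:1]:
        P=W[m["mask"]&(d>0)]; print(n,np.round(P.mean(0),4))
print(get_state()["time_s"])
E
python3 clips.py | grep all
```

```text
scene purple (array([ 0.6467, -0.2046,  0.0295]), np.float64(0.1494), 0.84, 545)
scene purple (array([ 0.6482, -0.2041,  0.0284]), np.float64(0.1993), 0.83, 1013)
scene purple (array([0.6409, 0.1921, 0.0301]), np.float64(0.0988), 0.71, 540)
scene purple (array([ 0.6466, -0.2048,  0.0289]), np.float64(0.0984), 0.68, 552)
scene green (array([0.6426, 0.1902, 0.0285]), np.float64(0.1489), 0.97, 618)
scene green (array([0.6415, 0.1917, 0.0297]), np.float64(0.0977), 0.88, 506)
scene orange (array([0.6354, 0.0096, 0.0285]), np.float64(0.1487), 0.66, 726)
scene orange (array([0.6336, 0.0107, 0.0308]), np.float64(0.097), 0.56, 506)
top purple (array([ 0.6475, -0.2045,  0.0285]), np.float64(0.2019), 0.85, 659)
top purple (array([ 0.6478, -0.2061,  0.0298]), np.float64(0.1042), 0.74, 150)
top purple (array([ 0.6479, -0.2058,  0.0293]), np.float64(0.1502), 0.65, 151)
top orange (array([ 0.6425, -0.2063,  0.0231]), np.float64(0.0167), 0.53, 255)
tip_box [0.6821 0.4009 0.0541]
reagent [ 0.6442 -0.3907  0.082 ]
47.55
top purple all th -30.0 w 0.0525 L 0.2525 o(mid) [ 0.5172 -0.1466] from lip end [ 0.4684 -0.1185] far end [ 0.5659 -0.1747] 304Traceback (most recent call last):
  File "clips.py", line 8, in <module>
    m=max(ms,key=lambda m:m["score"]*(np.median(W[m["mask"]&(d>0)][:,0])>.56))
ValueError: max() iterable argument is empty
```

View pics/s30.png

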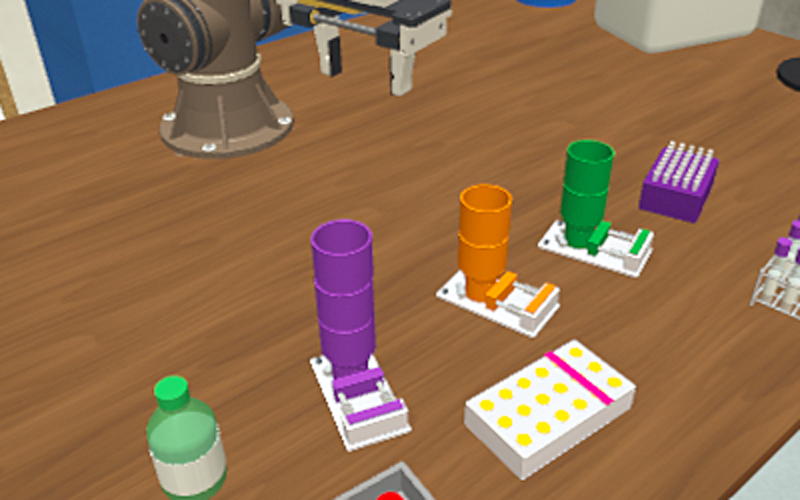

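View pics/t30.png

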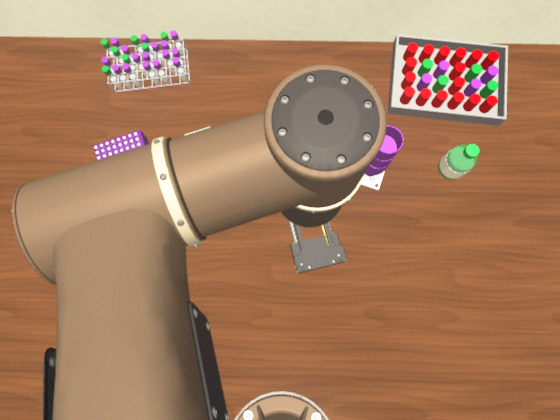

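The scene picture shows all three stacks upright in their clips. The orange foot sits about 1.6 mm off its expected clip x, so I'll measure jaw and foot positions before handing in.

```bash
cat > jaw.py <<'E'
from h import *
p,d=capture("scene"); W=cloud("scene",d)
for col in C:
    o,th=C[col]; t=np.radians(th); u=np.array([np.cos(t),np.sin(t)]); v=np.array([-u[1],u[0]])
    D=W[...,:2]-o; a=D@u; b=D@v; z=W[...,2]
    base=(d>0)&(abs(b)<.04)&(a>-.06)&(a<.1)
    col_=hue(p,col)
    bl=base&col_&(a>.06)&(z>.028); jw=base&col_&(a>.015)&(a<.06)&(z>.026)&(z<.034)&(abs(b)<.026)
    ft=base&col_&(a<.022)&(z>.017)&(z<.032)
    pl=base&(z>.003)&(z<.04)
    # tilt: rim centre by bins on collar outer
    print(col,"strip a",np.round(np.percentile(a[bl],[2,50,98]),4),"jaw a",np.round(np.percentile(a[jw],[2,50,98]),4),jw.sum(),"plate a",np.round(np.percentile(a[pl],[.5,99.5]),4))
    L=[]
    for z0 in np.arange(.05,.2,.01):
        k=base&col_&(z>z0)&(z<z0+.01)
        if k.sum()>25: q=circ(W[k][:,:2]); L.append((round(z0+.005,3),np.round(q,4).tolist()))
    if ft.sum()>20: print(" foot",np.round(circ(W[ft][:,:2],.0210),4), np.round(circ(W[ft][:,:2]),4))
    for l in L: print("  ",l)
E
python3 jaw.py
```

```text
purple strip a [0.0773 0.0832 0.0892] jaw a [0.0159 0.0291 0.0358] 161 plate a [-0.0395  0.0953]
 foot [ 0.6754 -0.2192] [ 0.6471 -0.2045  0.02  ]
   (np.float64(0.055), [0.6464, -0.2041, 0.0293])
   (np.float64(0.065), [0.6458, -0.2042, 0.0298])
   (np.float64(0.075), [0.6457, -0.2039, 0.03])
   (np.float64(0.085), [0.6453, -0.2037, 0.0301])
   (np.float64(0.095), [0.6465, -0.2046, 0.0292])
   (np.float64(0.105), [0.6467, -0.2046, 0.0297])
   (np.float64(0.115), [0.6466, -0.2046, 0.0297])
   (np.float64(0.125), [0.6472, -0.2046, 0.0295])
   (np.float64(0.135), [0.6467, -0.2044, 0.0298])
   (np.float64(0.145), [0.6475, -0.2044, 0.0291])
   (np.float64(0.155), [0.6476, -0.2039, 0.0289])
   (np.float64(0.165), [0.648, -0.2041, 0.0286])
   (np.float64(0.175), [0.6481, -0.204, 0.0286])
   (np.float64(0.185), [0.6482, -0.2041, 0.0286])
   (np.float64(0.195), [0.6481, -0.2042, 0.0285])
green strip a [0.0796 0.084  0.0886] jaw a [0.0162 0.0283 0.036 ] 74 plate a [-0.0431  0.0946]
 foot [0.6623 0.1597] [ 56.247  -82.4896  99.6215]
   (np.float64(0.055), [326.2185, -299.1992, 442.2808])
   (n
[... 371 characters left out ...]
905, 0.0286])
   (np.float64(0.145), [0.6427, 0.1905, 0.0285])
orange strip a [0.0779 0.0838 0.0891] jaw a [0.0164 0.03   0.0373] 100 plate a [-0.0438  0.0946]
 foot [ 0.6586 -0.0208] [ 74.8532 -93.0303 118.9974]
   (np.float64(0.055), [0.6348, 0.0099, 0.0295])
   (np.float64(0.065), [0.635, 0.0096, 0.0292])
   (np.float64(0.075), [0.6348, 0.0102, 0.0296])
   (np.float64(0.085), [0.6346, 0.0096, 0.0296])
   (np.float64(0.095), [0.635, 0.0099, 0.0292])
   (np.float64(0.105), [0.6344, 0.0106, 0.0296])
   (np.float64(0.115), [0.6355, 0.0098, 0.0287])
   (np.float64(0.125), [0.6354, 0.0094, 0.0288])
   (np.float64(0.135), [0.6354, 0.0096, 0.0285])
   (np.float64(0.145), [0.6355, 0.0097, 0.0286])
```

Run:
```python
from h import *
rect("wrist",0,560,0,420,"w31",1)
c=get_calibration("wrist"); print(-c["R"].T@c["t"], c["R"][2], c["R"][1])
go([.5,.03,.2],15)
```

```text
[ 0.48878905 -0.10052687  0.40911691] [-0.06618698  0.24964672 -0.96607236] [-0.24870913  0.93350933  0.25827138]
slide [-0.0538 -0.0447  0.0507]
roll -0.04 (cur y heading -165.0)
t 47.8 tcp [ 0.4707 -0.0335  0.2507] rot [-180.      0.    -75.04] j6 -4.9 w 0.0873
```

View pics/w31.png

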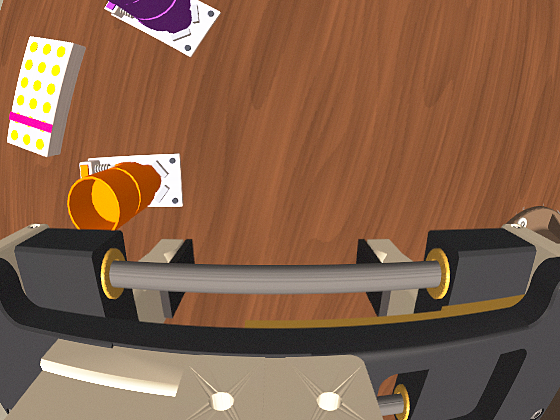

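Run:
```python
from h import *
go([.48,.09,.12],15)
```

```text
slide [-0.1169 -0.0408  0.1307]
roll -0.04 (cur y heading -165.0)
t 47.8 tcp [ 0.4707 -0.0335  0.2507] rot [-180.      0.    -75.04] j6 -4.9 w 0.0873
```

>>> apply_moves(commands=[{"grip": 0, "slide": [-0.06, -0.02, 0.04], "roll": 0}, {"grip": 0, "slide": [-0.117, -0.04, 0.08], "roll": 0}, {"grip": 0, "slide": [-0.117, -0.04, 0.13], "roll": 0}, {"grip": 0, "slide": [-0.117, -0.04, 0.13], "roll": 0}, {"grip": 0, "slide": [-0.117, -0.04, 0.13], "roll": 0}])

```text
time_s: 48.42
tcp_pos: [0.4798, 0.0899, 0.1215]
eef_rot: [-180.0, -0.0, -75.0]
contact_force: [0.3, 0.2, 1.0]
gripper_width: 0.0876
```

Run:
```python
from h import *
p,d=capture("wrist"); cv2.imwrite("pics/w32.png",p[:,:,::-1])
cv2.imwrite("pics/w32b.png",cv2.resize(p[90:290,0:260,::-1],None,fx=3,fy=3,interpolation=cv2.INTER_CUBIC))
```

```text
(no output)
```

View pics/w32b.png

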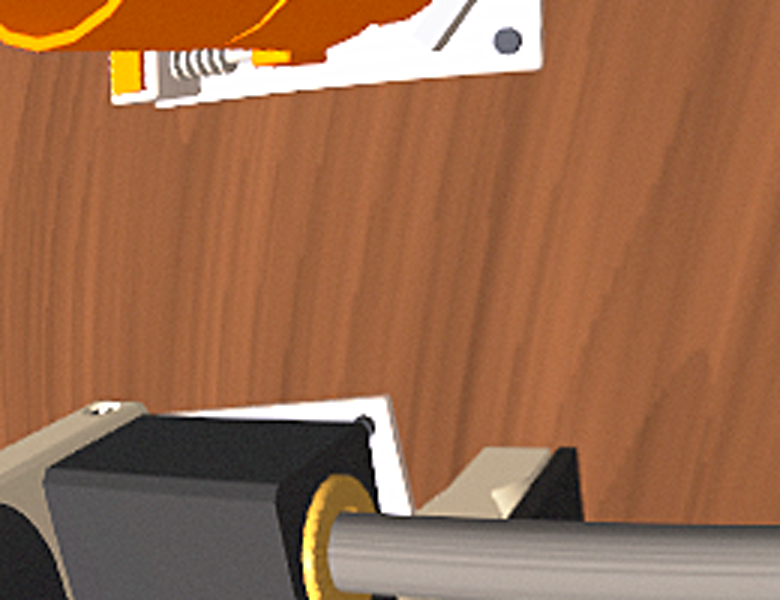

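Run:
```python
import cv2
p=cv2.imread("pics/w32.png"); cv2.imwrite("pics/w32c.png",cv2.resize(p[30:140,60:220],None,fx=5,fy=5,interpolation=cv2.INTER_CUBIC))
p=cv2.imread("pics/w31.png"); cv2.imwrite("pics/w31c.png",cv2.resize(p[0:220,60:230],None,fx=2.7,fy=2.7,interpolation=cv2.INTER_CUBIC))
```

```text
(no output)
```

View pics/w32c.png

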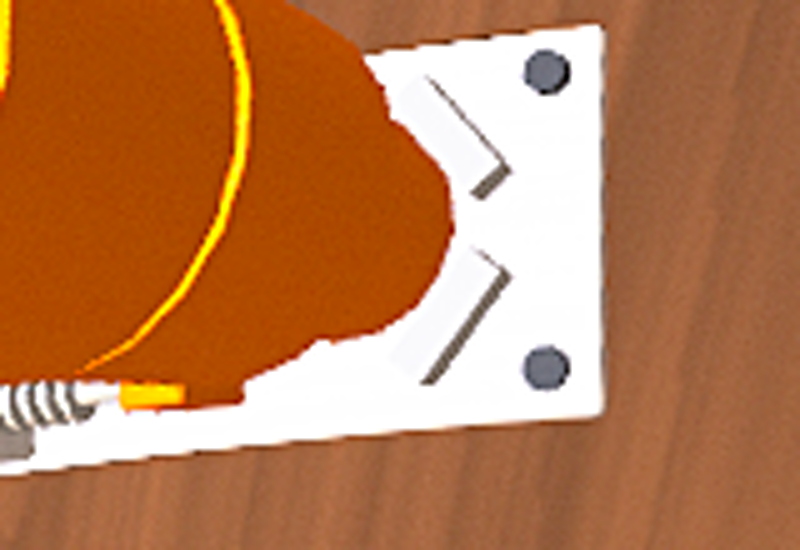

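View pics/w31c.png

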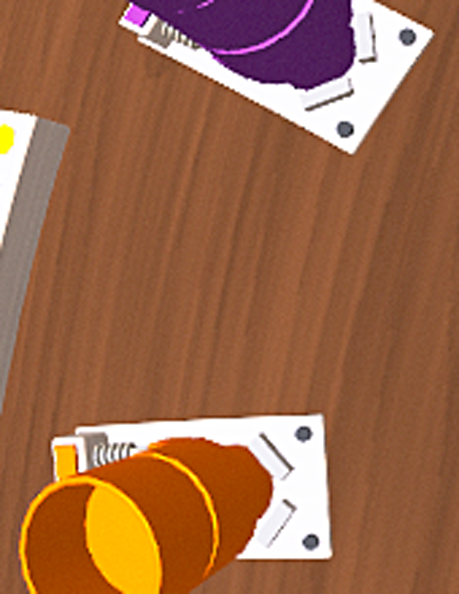

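The close-up shows the orange foot against both lip bars (at (395,110) and (415,310) in the crop), with the jaw behind it. One last look at everything, then I hand in.

Run:
```python
from h import *
pots("scene"); rect("scene",80,480,90,340,"s33",2)
s=get_state(); print(s["time_s"],s["contact_force"])
close_job()
```

```text
scene purple (array([ 0.6471, -0.2048,  0.0292]), np.float64(0.1494), 0.94, 541)
scene purple (array([ 0.648 , -0.2041,  0.0286]), np.float64(0.1994), 0.72, 997)
scene green (array([0.6424, 0.1902, 0.0286]), np.float64(0.149), 0.96, 609)
scene green (array([0.6424, 0.1913, 0.0292]), np.float64(0.0979), 0.84, 529)
scene orange (array([0.6345, 0.0098, 0.0294]), np.float64(0.098), 0.85, 540)
scene orange (array([0.6355, 0.0094, 0.0284]), np.float64(0.1486), 0.69, 676)
48.725 [-0.21329803  0.21504246  0.32694127]
the job is handed in; nothing more can be done
```

View pics/s33.png

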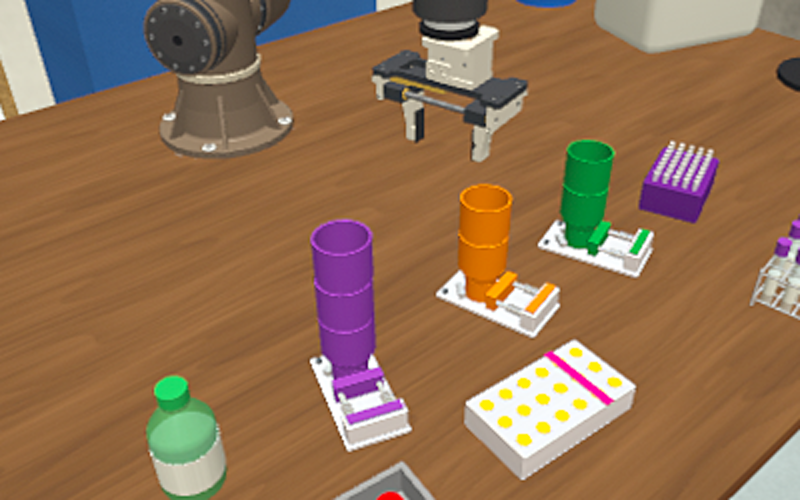

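All seven pots are put away and the job is handed in at 48.7 s. For each colour one pot was clipped first, then the rest were nested in it: three purple, two green, two orange.

**Nesting:** The final pictures show every stack upright. Top rims measure about 0.199 m for purple and 0.149 m for green and orange, against an expected 0.200 m and 0.150 m, so the pots are fully down. The gripper is clear of everything.

**Orange clip:** The orange pot and its jaw measured about 1.5 mm further from the lip than the other two did. That is within the measuring error, and a wrist close-up showed the foot against both lip bars, so I left it.

**Bystanders:** I never went near the tip box or the reagent bottle. The last scene picture shows both where they were. My final top-camera reading of the tip box came out about 3 cm off because the arm hid part of it, so it does not count as a check.

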